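Load the jar settling machine, dial its power, start it under its guard

TASK

Get the jar settling machine going: take every sample jar that stands out beside the machine (left of it or on the mouse mat; the jars at the very back of the desk stay) and stand it upright on the machine's tray, inside the rail, and set its power dial to one step for each jar on the tray (three jars: position 3). Then lift the guard, flip the run switch beneath it to on (away from you) and lower the guard fully shut again. Leave the other things on the desk as they are.

Things in the scene. Friction and masses are not known exactly. Their poses are not given: they have to be found in the camera images.
- settler: settling machine, a white vibrating unit fixed on the desk, 210 mm deep (x), 340 wide (y), yaw within 0.12 rad; origin: centre of its underside, x to its back, y to its left, z up. Left (y -43 to 163 mm): steel tray on rubber mounts. Right (y -170 to -54): console, flat top 54 mm above the desk, with the dial in front (axis at x -58, y -112) and the guarded run switch behind it
- tray (a point): centre of the tray's rubber mat, on its upper face 53 mm above the desk; axes as the machine's. Round the mat runs a steel rim with a 6 mm rod as a rail, top 25 mm above the mat: grip the jars above it. Clear space inside the rail 182 mm (x) by 196 mm (y); four jars fit in two rows of two, centres at about x +-43, y +-50 mm
- jar_0: sample jar with a screw lid, standing on the desk; 66 mm across, 85 mm high (grip surfaces up to 79 mm above the base), 0.08 kg; origin: centre of its underside, z up. Round: may be gripped from any side. Starts at the left of the machine.
- jar_1: sample jar with a screw lid, standing on the desk (or absent: None); 60 mm across, 75 mm high (grip surfaces up to 69 mm above the base), 0.1 kg; origin: centre of its underside, z up. Round: may be gripped from any side. Starts at the left of the machine.
- jar_2: sample jar with a screw lid, standing on the desk (or absent: None); 52 mm across, 70 mm high (grip surfaces up to 64 mm above the base), 0.12 kg; origin: centre of its underside, z up. Round: may be gripped from any side. Starts at the left of the machine.
- jar_3: sample jar with a screw lid, standing on the desk (or absent: None); 68 mm across, 110 mm high (grip surfaces up to 104 mm above the base), 0.14 kg; origin: centre of its underside, z up. Round: may be gripped from any side. Stands on the mouse mat (3.6 mm thick) at the right.
- dial (a joint): power dial: 0 at its counterclockwise stop, grows clockwise seen from above. Click positions 0 to 8, one every 0.5236 rad (30 degrees); let go, it snaps into the nearest (0.12 N m to pass a click). Starts at 5 to 8. The scale has a stroke per step, longer at 0, 4 and 8; at 4 it points to the machine's back, 0 and 8 lie 120 degrees to the left and right of that
- dial_grip (a point): on the dial's vertical axis, 31 mm above the console top, the height to grip; turns with it. Knob: black upright bar 50 mm long, 14 thick, its top 39 mm above the console, on a disc 58 mm across whose top is 10 mm above the console. x axis: along the bar to its pointer end (yaw = machine yaw + 2.094 - joint value)
- dial_pointer (a point): pointer end of the knob's bar, on its top edge, marked by a white line, 25 mm from the dial's axis.
- guard (a joint): black hood over the run switch, hinged at its back edge: 0 shut on the console, 1.75 rad fully open, leaning back past upright. It moves freely, rests open by its weight beyond about 1.3 rad and falls shut below about 0.9.
- guard_hinge (a point): middle of the guard's hinge axis, 6 mm above the console top; the axis is parallel to the machine's y. The hood is 64 mm wide, reaches 64 mm forward of the axis and its top is 36 mm above the console top.
- guard_pull (a point): middle of the guard's T-shaped pull: a bar 12 mm thick, 28 long, parallel to y, on a 10 mm wide tongue, its axis 24 mm in front of the hood; shut, it is 33 mm above the console, 88 mm in front of and 27 above the hinge axis, free below and at both ends. Pinched at its ends it turns between the fingers as the guard swings
- run_switch (a joint): steel bat toggle under the guard: 0 off (leans 0.42 rad to the front, -x), 0.84 on (leans as far to the back, +x). It snaps over the middle by itself; about 1.5 N at its tip. Pivot 32 mm in front of the guard's hinge axis and 58 mm above the desk.
- switch_tip (a point): centre of the toggle's 10 mm ball end, 24 mm from its pivot, about 80 mm above the desk.
- dropper_0: bystander: small brown medicine bottle, 32 mm across, 62 high; origin under its centre
- dropper_1: bystander: small white medicine bottle, 32 mm across, 70 high; origin under its centre
- white_bottle: bystander: white plastic bottle, 68 mm across, 245 high; origin under its centre
- stapler: bystander: stapler, 35 x 128 x 62 mm; origin under its centre
- keys: bystander: bunch of keys lying flat, 84 x 118 x 8 mm; origin under its centre

How it is judged:
By the outcome, as a careful person would: the job done as asked, in the order asked, and still so for the second after the job is handed in, with the robot touching nothing.
Of jar_1, jar_2, jar_3 only 1 to 3 are there at a start; the rules pass over those that are not, and their reading is None.
At some moment in a run one of jar_0, jar_1 may be knocked a few centimetres aside while the robot is not near it.
It also fails if it takes over 210 s, if anything falls off the work surface, if the arm or the gripper's body presses on something with over 40 N, if the wrist force passes 120 N, or if a joint passes its speed limit or range.

ROBOT

A 6-joint arm with a two-finger parallel gripper is mounted at the origin on a cart in front of the work surface, level with it; the furniture and walls round the work are solid. World frame = base frame: x ahead of the robot, y to its left, z up, the work surface at z = 0. Lengths are in m, angles in rad, forces in N, time in s.
With the tool pointing down it reaches from about 0.425 to 1.125 m from the base axis. Payload 14.9 kg.
Tool frame: the origin (TCP) lies on the centre line of the jaws, within the pads' length; the fingertips stand 14 mm ahead of it and the grasp point (between the pads) lies 5 mm behind it; z points along the fingers, y is the line along which they close (so a half turn about z gives the same grasp; the last joint's range is limited). The gripper opens to 91 mm and grips with 3 to 60 N. Pads are 32 mm wide; open, the fingers measure 118 mm over their backs; the gripper's body (76 mm by 178 mm) begins 60 mm behind the grasp point.
Start: joints at [-1.2, 0.379, 1.734, -0, 1.028, -0.033], TCP at [0.275, -0.644, 0.228] pointing down, gripper open.
Joint ranges: [-2.77, 2.77], [-0.74, 2.19], [0, 2.66], [-1.06, 4.2], [0.31, 2.87], [-3.08, 3.08]. Speed limits (rad/s): [1.89, 1.89, 2.39, 3.14, 3.14, 3.14].

INTERFACE

Orientations are given as a rotation vector (axis times angle).
In Python, from workcell import ctrl gives the robot as it stands.
- The arm moves only by the shell command python3 inch.py 'ROWS' [OPENING] [FORCE]. ROWS is a JSON list of rows, 1 to 10 of them, each of 6 numbers: dx, dy, dz in m, then a rotation vector rx, ry, rz in rad; each row is the pose to reach, as a shift and turn from the pose commanded when the command began, along the tool's axes at that moment; what a row does not reach only later rows make up. A row lasts 1/12 s, in which the tool goes at most 0.0417 m and 0.125 rad, less where a joint would pass 70% of its speed; a pose out of reach is approached as far as the arm can. OPENING is the finger opening in m, set as the command begins (- or left out keeps the last). The fingers move at their own pace and stop on an object; FORCE is the grip in N (left out, the last holds). Time passes only in rows, so rows that do not move let the fingers close. It prints the time, the measured TCP pose, the force, the opening and the grip force at its end.
- ctrl.get_obs(): the state, without advancing time (a new reading comes with each control period).
- ctrl.capture(name): name is "scene" or "top"; returns a dict with "img" (400x640x3 uint8, red, green, blue), "fx", "fy", "cx", "cy" (pixels), "dist" ([k1, k2, p1, p2, k3] as OpenCV has them; the pictures are not rectified), "R" (3x3) and "t" (3): a world point X has camera coordinates R X + t. Camera axes: x right, y down, z forward; pixel columns grow to the right and rows downward; lengths in m; the calibration is good to about 2 mm. A picture is of the moment at which its call begins. There is no depth.
- ctrl.finish_job(): hands the job in; it is judged then, once.
The state is a dict: "time_s": time; "joint_positions": joint angles; "joint_velocities": joint speeds; "tau": joint torques, N m; "tool_pos": TCP position; "eef_rot": TCP orientation; "force": force on the tool from outside, world axes, zero at the start; "moment": the same for the moment, N m; "finger_gap": finger opening in m; "finger_force": force on a finger pad.
Only numpy, scipy, OpenCV 4.12 (cv2) and the standard library are available. Lean on these libraries where they do the work, as an engineer would, in place of code of your own. Each camera call takes 0.05 s, during which the arm holds its last target. There are 200 camera calls.

## Working session

There is one attempt and no reset: what is moved stays moved. The work goes in short steps, Python scripts to look and compute and a shell command to move; the robot and the scene stay as the last step left them, time stands still between calls to the robot, and variables do not carry over. Pictures are saved under pics/ and viewed, at most 14 in all, crops included, and the job is handed in when it is done.

```bash
ls; mkdir -p pics; python3 - <<'E'
from workcell import ctrl
import cv2,numpy as np
for n in("scene","top"):
    c=ctrl.capture(n);cv2.imwrite(f"pics/{n}0.png",c["img"][:,:,::-1]);print(n,c["fx"],c["fy"],c["cx"],c["cy"],c["dist"],np.round(c["R"],4).tolist(),c["t"])
print(ctrl.get_obs())
E
```

```text
inch.py
pics
workcell.py
scene 439.36558975464493 439.36558975464493 316.6806662661238 203.09221670995387 [0.03755569 0.         0.         0.         0.        ] [[-0.7843, -0.6203, 0.0064], [-0.381, 0.4736, -0.7941], [0.4895, -0.6253, -0.6078]] [0.39105075 0.2854448  1.10723255]
top 374.79656120722325 374.79656120722325 316.92515953580397 200.4044738896738 [-0.05295991  0.          0.          0.          0.        ] [[-0.0233, -0.9997, 0.0089], [-0.9817, 0.0212, -0.1892], [0.189, -0.0132, -0.9819]] [0.00784994 0.5033847  1.07479286]
{'time_s': 0.1, 'joint_positions': array([-1.20029679e+00,  3.79369019e-01,  1.73473487e+00,  1.91096298e-06,
        1.02850422e+00, -3.33048864e-02]), 'joint_velocities': array([ 0.00015502, -0.00202389, -0.00104467,  0.0007547 , -0.00143477,
        0.0003814 ]), 'tau': array([ 7.93611634e-04, -7.65040112e+01, -4.35291946e+01,  6.52056537e-02,
        3.98243323e-02,  3.44308859e-06]), 'tool_pos': array([ 0.27490804, -0.64337565,  0.22733863]), 'eef_rot': array([-3.07679645e+00, -6.29791514e-01,  2.65036134e-04]), 'force': array([ 0.10663803, -0.47001865,  1.03457204]), 'moment': array([-0.02742916, -0.01054894,  0.0507893 ]), 'finger_force': 0.0, 'finger_gap': 0.0909143590850857}
```
View pics/scene0.png

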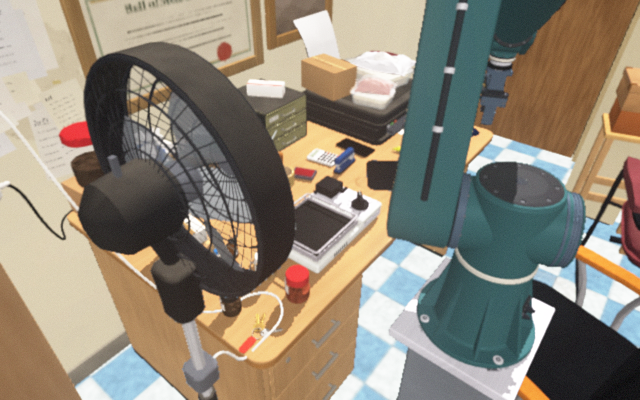

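View pics/top0.png

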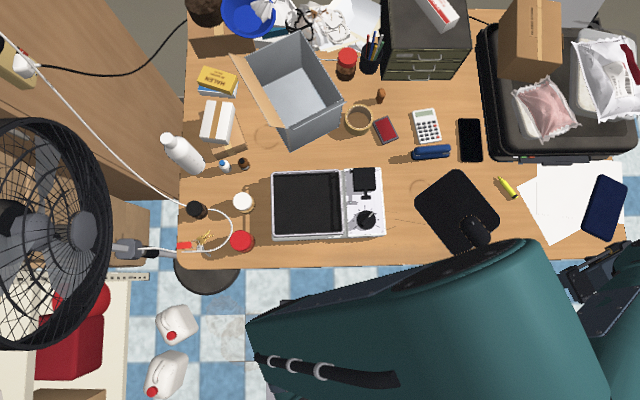

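The top view shows the machine at about (328,205), a red-lidded jar at (241,240), a white one at (243,201) and a dark one at (196,210). The mouse mat is at (457,210) with something dark at (475,230). The scene view is partly hidden by the fan, so I'll zoom in.

```bash
python3 - <<'E'
import cv2,numpy as np
t=cv2.imread("pics/top0.png");s=cv2.imread("pics/scene0.png")
a=cv2.resize(t[150:275,165:365],(800,500),interpolation=cv2.INTER_CUBIC)
cv2.imwrite("pics/a.png",a)
b=cv2.resize(t[150:275,335:535],(800,500),interpolation=cv2.INTER_CUBIC)[:, :]
cv2.imwrite("pics/b.png",b)
cv2.imwrite("pics/c.png",cv2.resize(s[140:340,180:440],(780,600),interpolation=cv2.INTER_CUBIC))
E
```

View pics/a.png

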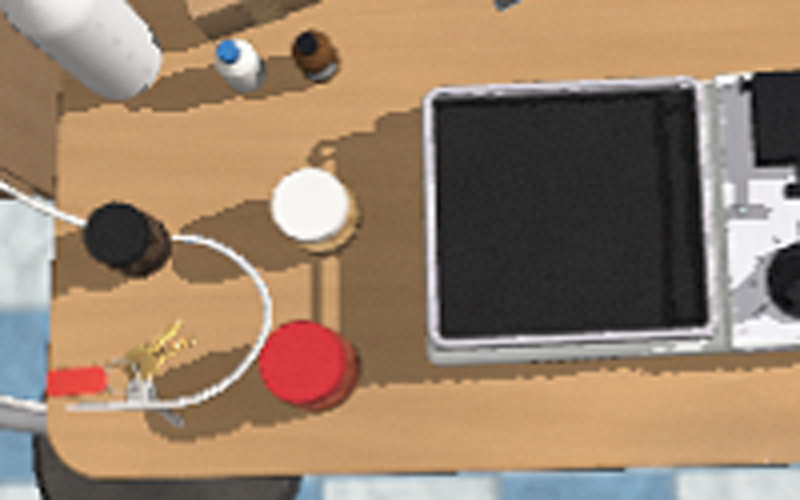

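View pics/b.png

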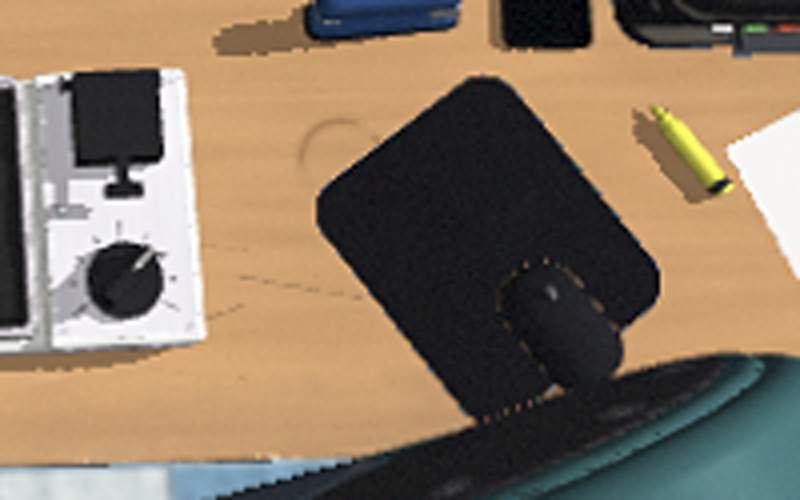

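View pics/c.png

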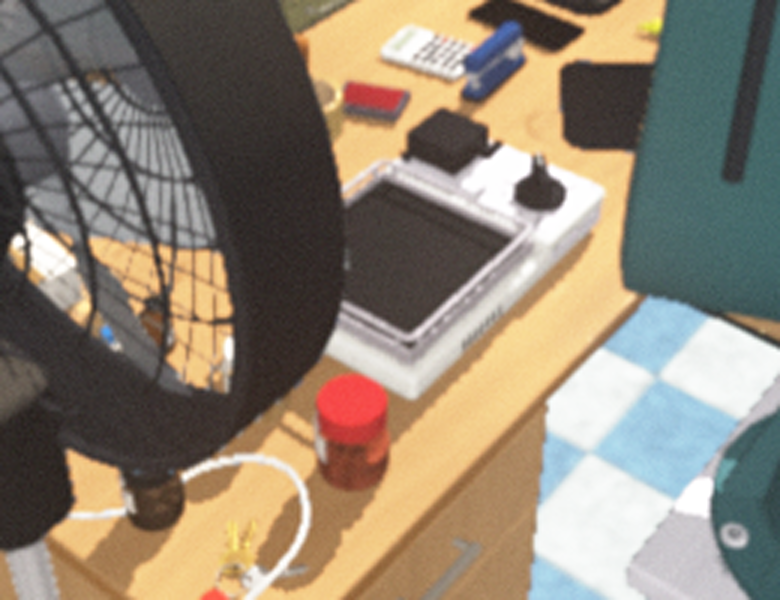

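Jars to move: red (241,240), white (243,201) and black (196,210). The mat carries only a mouse, so jar_3 seems absent, but the arm hides part of the mat and I'll recheck. The dial points at about 1 o'clock, roughly step 5. Now I'll measure.

```bash
cat > h.py <<'E'
import cv2,numpy as np
from scipy.spatial.transform import Rotation as Ro
from workcell import ctrl
def ray(c,p):
    K=np.array([[c["fx"],0,c["cx"]],[0,c["fy"],c["cy"]],[0,0,1]])
    u=cv2.undistortPoints(np.array([[p]],float),K,np.array(c["dist"]))[0,0]
    R=np.array(c["R"]);return -R.T@np.array(c["t"]),R.T@np.r_[u,1]
def plane(c,p,z):
    o,d=ray(c,p);return o+d*(z-o[2])/d[2]
def tri(c1,p1,c2,p2):
    o,d=ray(c1,p1);q,e=ray(c2,p2)
    s=np.linalg.lstsq(np.c_[d,-e],q-o,rcond=None)[0];a=o+s[0]*d;b=q+s[1]*e
    return (a+b)/2,np.linalg.norm(a-b)
def proj(c,X):
    K=np.array([[c["fx"],0,c["cx"]],[0,c["fy"],c["cy"]],[0,0,1]])
    return cv2.projectPoints(np.array([X],float),cv2.Rodrigues(np.array(c["R"]))[0],np.array(c["t"]),K,np.array(c["dist"]))[0][0,0]
def blob(img,m,box):
    x0,y0,x1,y1=box;k=np.zeros(m.shape,np.uint8);k[y0:y1,x0:x1]=m[y0:y1,x0:x1]*255
    cs=cv2.findContours(k,0,cv2.CHAIN_APPROX_NONE)[0];return max(cs,key=cv2.contourArea)
def delta(pos,yaw=None):
    """tool-axis shift (and rz) from the measured pose to pos, tool down, tool-x... yaw = world angle of closing axis y"""
    o=ctrl.get_obs();R=Ro.from_rotvec(o["eef_rot"]).as_matrix()
    r=R.T@(np.array(pos)-o["tool_pos"]);out=list(np.round(r,4))
    if yaw is not None:
        cur=np.arctan2(R[1,1],R[0,1]);d=(yaw-cur+np.pi/2)%np.pi-np.pi/2
        out.append(("rz",round(-d,3)))
    return out
E
python3 - <<'E'
from h import *
t=ctrl.capture("top");s=ctrl.capture("scene");I=t["img"].astype(int);S=s["img"].astype(int)
print("cams",ray(t,(0,0))[0],ray(s,(0,0))[0])
r,g,b=I[...,0],I[...,1],I[...,2]
red=(r>170)&(g<60)&(b<70);wh=(I.min(2)>190);bl=(I.max(2)<45)
for n,m,bx,z in(("red",red,(222,220,262,265),.085),("wh",wh,(225,185,265,215),.075),("bl",bl,(180,195,210,225),.07)):
    c=blob(I,m,bx);e=cv2.fitEllipse(c);print(n,e,cv2.contourArea(c));P=plane(t,e[0],z)
    dd=np.linalg.norm(P-ray(t,e[0])[0]);print("  at z",z,P.round(4),"diam",np.round(np.array(e[1])*dd/t["fx"],4))
r,g,b=S[...,0],S[...,1],S[...,2]
c=blob(S,(r>150)&(g<60)&(b<70),(280,255,315,310));print(cv2.boundingRect(c),c[c[:,0,1].argmin()])
# rail corners, from the crops: top (a/4+(165,150)), scene (c/3+(180,140))
T={k:(x/4+165,y/4+150) for k,(x,y) in dict(NL=(432,348),NR=(716,334),FR=(694,82),FL=(429,92)).items()}
Sc={k:(x/3+180,y/3+140) for k,(x,y) in dict(NL=(408,338),NR=(527,228),FR=(388,165)).items()}
for k in T:
    print(k,plane(t,T[k],.075).round(4),[np.round(v,4) for v in tri(t,T[k],s,Sc[k])] if k in Sc else "")
# console right edge (z=.054)
for q in((186,70),(206,333),):print("cons",plane(t,(q[0]/4+335,q[1]/4+150),.054).round(4))
for n,q,z in(("hood TL",(72,72),.09),("hood TR",(160,70),.09),("hood BL",(75,158),.09),("hood BR",(160,158),.09),("pull",(124,190),.087),("dial disc",(125,281),.064),("ptr tip",(150,254),.093),("ptr in",(137,268),.093)):
    print(n,plane(t,(q[0]/4+335,q[1]/4+150),z).round(4))
P,e=tri(t,(124/4+335,190/4+150),s,(490/3+180,148/3+140));print("pull tri",P,e)
E
```

```text
cams [0.29127428 0.0113402  1.15050778] [-0.12650775  0.79970093  0.89712739]
red ((240.08987426757812, 240.09378051757812), (18.877601623535156, 20.287012100219727), 81.105224609375) 299.0
  at z 0.085 [0.3863 0.2179 0.085 ] diam [0.0549 0.059 ]
wh ((241.9065399169922, 200.51934814453125), (16.82150650024414, 17.99799919128418), 86.06774139404297) 236.0
  at z 0.075 [0.5026 0.2162 0.075 ] diam [0.05   0.0535]
bl ((194.27810668945312, 208.455810546875), (14.370412826538086, 15.370546340942383), 154.90736389160156) 170.0
  at z 0.07 [0.4829 0.357  0.07  ] diam [0.0441 0.0472]
(287, 279, 21, 9) [[287 279]]
NL [0.3941 0.1254 0.075 ] [array([0.3968, 0.127 , 0.077 ]), np.float64(0.0068)]
NR [ 0.3996 -0.0787  0.075 ] [array([ 0.4047, -0.0765,  0.0702]), np.float64(0.0106)]
FR [ 0.5873 -0.0693  0.075 ] [array([ 0.5873, -0.0707,  0.0684]), np.float64(0.004)]
FL [0.5838 0.1274 0.075 ] 
cons [ 0.6    -0.2021  0.054 ]
cons [ 0.3995 -0.2057  0.054 ]
hood TL [ 0.5899 -0.111   0.09  ]
hood TR [ 0.5902 -0.1759  0.09  ]
hood BL [ 0.5253 -0.1105  0.09  ]
hood BR [ 0.524  -0.1724  0.09  ]
pull [ 0.5014 -0.1454  0.087 ]
dial disc [ 0.4381 -0.1463  0.064 ]
ptr tip [ 0.4532 -0.161   0.093 ]
ptr in [ 0.4433 -0.1511  0.093 ]
pull tri [ 0.50342198 -0.14456746  0.08611302] 0.004086449569859271
```

```bash
python3 - <<'E'
from h import *
t=ctrl.capture("top");s=ctrl.capture("scene")
for p in((110,235),(105,180),(100,290)):
    print(p)
    for h in(.1,.2,.3,.4,.5,.6,.7):
        P=plane(t,p,h);print("  ",P.round(3),proj(s,P).round(0))
# dial white pointer line
I=t["img"];x0,y0=335+85//4,150+240//4
c=I[y0:y0+22,x0:x0+22].min(2);print(x0,y0);print(c)
E
```

```text
(110, 235)
   [0.406 0.587 0.1  ] [170. 369.]
   [0.395 0.532 0.2  ] [187. 322.]
   [0.384 0.477 0.3  ] [206. 272.]
   [0.373 0.422 0.4  ] [226. 218.]
   [0.362 0.368 0.5  ] [248. 159.]
   [0.351 0.313 0.6  ] [271.  95.]
   [0.341 0.258 0.7  ] [296.  24.]
(105, 180)
   [0.567 0.615 0.1  ] [111. 336.]
   [0.541 0.558 0.2  ] [131. 294.]
   [0.515 0.5   0.3  ] [153. 248.]
   [0.489 0.443 0.4  ] [176. 198.]
   [0.462 0.385 0.5  ] [201. 144.]
   [0.436 0.328 0.6  ] [228.  84.]
   [0.41 0.27 0.7 ] [259.  18.]
(100, 290)
   [0.253 0.604 0.1  ] [215. 425.]
   [0.257 0.548 0.2  ] [231. 369.]
   [0.261 0.492 0.3  ] [248. 310.]
   [0.264 0.435 0.4  ] [266. 248.]
   [0.268 0.379 0.5  ] [285. 181.]
   [0.271 0.322 0.6  ] [305. 110.]
   [0.275 0.266 0.7  ] [327.  34.]
356 210
[[240 240 198 147 225 245 247 192 134 141 100 164 199 239 228 231 243 240
  239 237 239 238]
 [240 241 243 248 251 199  83  23  27  29  29  25  29  26 106  92 159 231
  240 240 239 240]
 [242 243 206 119  49  25  32  36  34  37  35  34  34  23  19  39 135 182
  230 238 237 240]
 [209 161 122  55  33  40  38  39  40  36  34  2
[... 1019 characters left out ...]
3  44  41  42  43  38  43  30
   93 224 240 239]
 [169 138  69  24  20  10  12  29  39  35  41  42  41  39  42  40  32  46
  186 212 197 225]
 [122 164 140  71  29  16  20  26  39  42  46  42  40  42  40  37  49 136
  234 245 222 168]
 [149 172 177 139  68  31  34  37  41  44  40  41  40  36  33  41 140 235
  243 240 239 241]
 [183 175 167 173 135  89  65  46  41  37  30  30  53  56  88 139 231 243
  241 238 238 239]
 [250 219 180 172 170 175 157 107  80  68  90  99 150 164 235 250 242 238
  237 237 238 238]
 [244 245 247 216 180 183 185 188 189 186 240 253 250 248 245 241 238 238
  239 240 238 237]
 [241 241 242 243 245 246 248 248 248 247 245 244 242 242 242 239 237 238
  239 238 239 237]]
```

```bash
python3 -c "
from h import *
print(delta((.60,-.40,.26),1.589),delta((.58,-.10,.26),1.589))"
```

```text
[np.float64(0.3946), np.float64(-0.0963), np.float64(-0.0322), ('rz', np.float64(0.386))] [np.float64(0.4941), np.float64(-0.38), np.float64(-0.0321), ('rz', np.float64(0.386))]
```

```bash
R='[0.39,-0.1,-0.03,0,0,0.386]'
python3 inch.py '[[0.39,-0.1,-0.03,0,0,0.386],[0.39,-0.1,-0.03,0,0,0.386],[0.39,-0.1,-0.03,0,0,0.386],[0.39,-0.1,-0.03,0,0,0.386],[0.39,-0.1,-0.03,0,0,0.386],[0.39,-0.1,-0.03,0,0,0.386],[0.39,-0.1,-0.03,0,0,0.386],[0.39,-0.1,-0.03,0,0,0.386],[0.39,-0.1,-0.03,0,0,0.386],[0.39,-0.1,-0.03,0,0,0.386]]'
python3 -c "
from h import *
print(delta((.58,-.10,.26),1.589),delta((.52,.1,.24),1.589),delta((.386,.218,.2),1.589)); print(ctrl.get_obs()['joint_positions'])"
```

```text
time_s: 1.13
tool_pos: [0.5967, -0.3962, 0.2583]
eef_rot: [3.141, 0.03, 0.001]
force: [-0.3, 1.0, 0.4]
finger_gap: 0.0911
finger_force: 0.0
[np.float64(-0.0111), np.float64(-0.2965), np.float64(-0.0017), ('rz', np.float64(0.001))] [np.float64(-0.0673), np.float64(-0.4976), np.float64(0.0182), ('rz', np.float64(0.001))] [np.float64(-0.1991), np.float64(-0.6181), np.float64(0.0582), ('rz', np.float64(0.001))]
[-6.18731865e-01  3.72981050e-01  1.68240621e+00  2.83664509e-04
  1.08573486e+00  9.32917478e-01]
```

```bash

python3 inch.py '[[-0.01,-0.3,0,0,0,0],[-0.01,-0.3,0,0,0,0],[-0.01,-0.3,0,0,0,0],[-0.01,-0.3,0,0,0,0],[-0.01,-0.3,0,0,0,0],[-0.01,-0.3,0,0,0,0],[-0.01,-0.3,0,0,0,0],[-0.01,-0.3,0,0,0,0]]' 0.091 25
python3 - <<'E'
from h import *
t=ctrl.capture("top");I=t["img"];cv2.imwrite("pics/top1.png",I[:,:,::-1])
I=I.astype(int);r,g,b=I[...,0],I[...,1],I[...,2]
red=(r>170)&(g<60)&(b<70);wh=(I.min(2)>190);bl=(I.max(2)<45)
for n,m,bx,z in(("red",red,(222,220,262,265),.085),("wh",wh,(225,185,265,215),.075),("bl",bl,(180,195,210,225),.07)):
    e=cv2.fitEllipse(blob(I,m,bx));print(n,e[0],plane(t,e[0],z).round(4))
E
```

```text
time_s: 1.8
tool_pos: [0.5782, -0.0942, 0.2579]
eef_rot: [-3.141, -0.032, 0.001]
force: [0.2, 0.2, 0.1]
finger_gap: 0.091
finger_force: 0.0
red (240.02105712890625, 240.01133728027344) [0.3865 0.2181 0.085 ]
wh (239.62022399902344, 204.37208557128906) [0.4913 0.2227 0.075 ]
bl (196.12437438964844, 209.39674377441406) [0.48   0.3514 0.07  ]
```

View pics/top1.png

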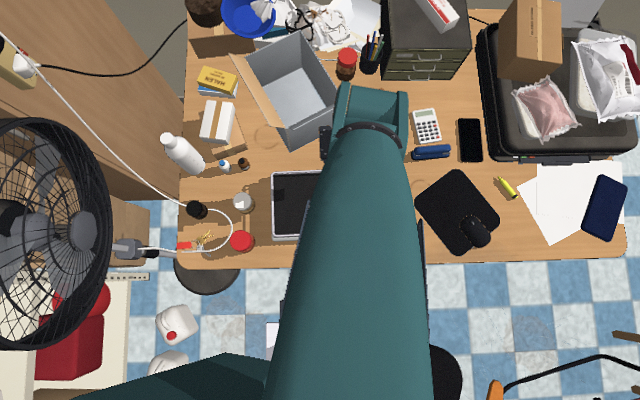

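The view shows the red lid at (241,240), the white one at (242,201, now half in the arm's shadow) and the black one at (196,209). The mouse mat holds only the mouse, so jar_3 is absent and there are three jars. I'll check jar_0's height by triangulation and go to it.

```bash

python3 - <<'E'
from h import *
t=ctrl.capture("top");s=ctrl.capture("scene")
print("red",tri(t,(240.1,240.1),s,(297.2,270.5)), proj(s,(.3863,.2179,.085)))
# brown jar under fan: bottom rim centre, scene crop c ~ (155,520); top rim hidden
print("black base check",proj(s,(.4829,.357,0))); print("white",proj(s,(.5026,.2162,.075)))
print(delta((.47,.13,.25),1.589),delta((.386,.218,.20),1.589))
E
```

```text
red (array([0.38730078, 0.21791612, 0.08961099]), np.float64(0.003431099602385328)) [298.20819809 272.1103276 ]
black base check [234.37364579 309.54259175]
white [265.37116409 254.39414141]
[np.float64(-0.1047), np.float64(-0.2305), np.float64(0.008), ('rz', np.float64(0.001))] [np.float64(-0.187), np.float64(-0.3201), np.float64(0.058), ('rz', np.float64(0.001))]
```

```bash

python3 inch.py '[[-0.187,-0.32,0.058,0,0,0],[-0.187,-0.32,0.058,0,0,0],[-0.187,-0.32,0.058,0,0,0],[-0.187,-0.32,0.058,0,0,0],[-0.187,-0.32,0.058,0,0,0],[-0.187,-0.32,0.058,0,0,0],[-0.187,-0.32,0.058,0,0,0],[-0.187,-0.32,0.058,0,0,0],[-0.187,-0.32,0.058,0,0,0],[-0.187,-0.32,0.058,0,0,0]]'
python3 - <<'E'
from h import *
print(delta((.3863,.2179,.056),1.589),ctrl.get_obs()["joint_positions"].round(2))
s=ctrl.capture("scene");cv2.imwrite("pics/s2.png",s["img"][:,:,::-1])
E
```

```text
time_s: 2.78
tool_pos: [0.3838, 0.2208, 0.199]
eef_rot: [3.141, 0.033, -0.002]
force: [0.3, -0.5, 1.2]
finger_gap: 0.091
finger_force: 0.0
[np.float64(0.0026), np.float64(0.003), np.float64(0.143), ('rz', np.float64(0.003))] [0.47 0.   2.25 0.   0.88 2.02]
```

View pics/s2.png

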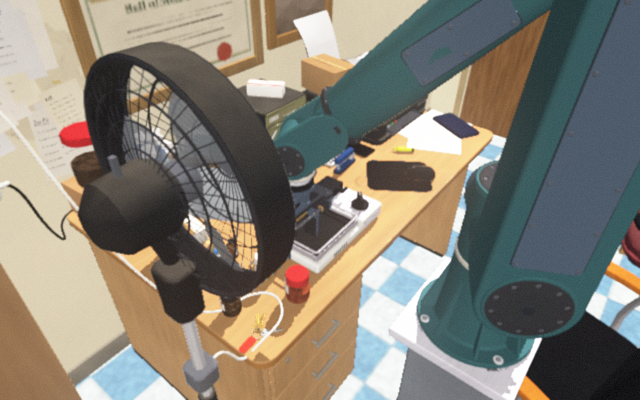

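The picture shows the gripper still over the console, which doesn't match the reported pose, so it may be stale. I'll check.

```bash

python3 - <<'E'
from h import *
a=cv2.imread("pics/s2.png")[:,:,::-1]
b=ctrl.capture("scene");b2=ctrl.capture("scene");print(abs(a.astype(int)-b["img"]).mean(),abs(b2["img"].astype(int)-b["img"]).mean())
print(ctrl.get_obs()["tool_pos"],proj(b,ctrl.get_obs()["tool_pos"]),proj(b,(.58,-.095,.26)))
cv2.imwrite("pics/s3.png",b2["img"][:,:,::-1])
E
```

```text
2.7140208333333335 2.6340221354166666
[0.38724127 0.21742635 0.20009578] [297.11697846 237.7579935 ] [315.56978685 139.4727644 ]
```

View pics/s3.png

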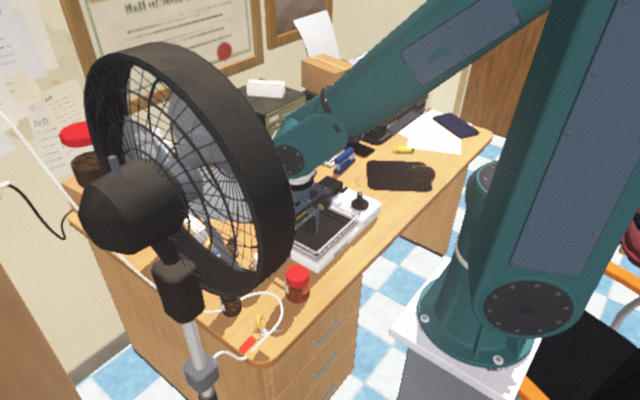

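```bash

python3 - <<'E'
from h import *
b=cv2.imread("pics/s3.png");s=ctrl.capture("scene")
for P,c in(((.387,.217,.2),(0,255,0)),((.387,.272,.186),(255,0,0)),((.387,.162,.186),(0,0,255)),((.387,.217,.26),(0,255,255))):
    cv2.circle(b,tuple(int(v) for v in proj(s,P)),2,c,-1)
cv2.imwrite("pics/z.png",cv2.resize(b[120:320,200:440],(720,600)))
E
```

```text
(no output)
```

View pics/z.png

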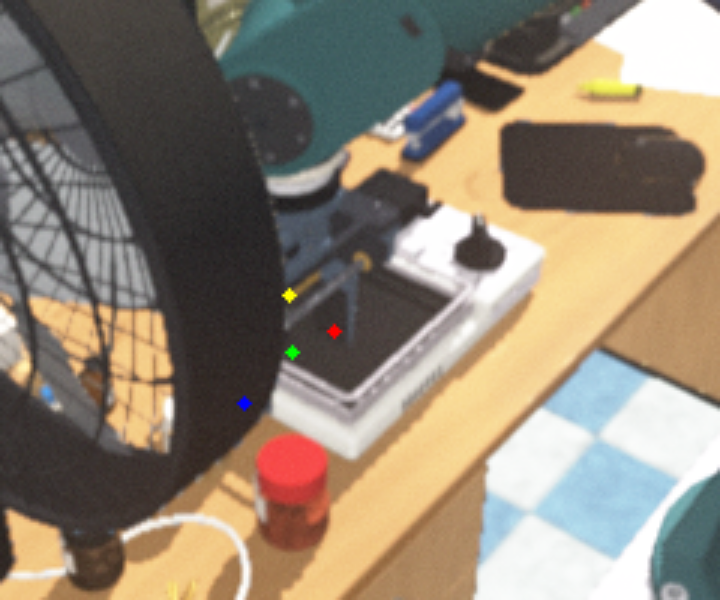

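The pictures are current. The fingertip appears at crop (350,335), close to the predicted point, and the fan ring hides the rest. Next I'll go down and grip jar_0.

```bash

python3 inch.py '[[0,0,0.1,0,0,0],[0,0,0.1,0,0,0],[0,0,0.1,0,0,0],[0,0,0.144,0,0,0],[0,0,0.144,0,0,0],[0,0,0.144,0,0,0]]'
python3 inch.py '[[0,0,0,0,0,0],[0,0,0,0,0,0],[0,0,0,0,0,0],[0,0,0,0,0,0],[0,0,0,0,0,0],[0,0,0,0,0,0],[0,0,0,0,0,0],[0,0,0,0,0,0]]' 0.05 20
python3 inch.py '[[0,0,-0.05,0,0,0],[0,0,-0.08,0,0,0],[0,0,-0.08,0,0,0],[0,0,-0.08,0,0,0],[0,0,-0.08,0,0,0]]'
python3 - <<'E'
from h import *
c=np.array([.491,.026]);y=.018;R=np.array([[np.cos(y),-np.sin(y)],[np.sin(y),np.cos(y)]])
T=c+R@[-.043,.05];print(T,delta((*T,.14),1.589),ctrl.get_obs()["joint_positions"].round(2),ctrl.get_obs()["tool_pos"])
E
```

```text
time_s: 3.48
tool_pos: [0.386, 0.2161, 0.0547]
eef_rot: [3.139, 0.024, -0.007]
force: [0.3, -0.3, 1.1]
finger_gap: 0.0909
finger_force: 0.0
time_s: 4.15
tool_pos: [0.3872, 0.2184, 0.0571]
eef_rot: [-3.14, -0.028, -0.003]
force: [-2.5, -0.5, 17.1]
finger_gap: 0.0605
finger_force: 20.6
time_s: 4.57
tool_pos: [0.3861, 0.2178, 0.1359]
eef_rot: [-3.141, -0.028, -0.001]
force: [0.1, -0.8, -1.3]
finger_gap: 0.0609
finger_force: 19.8
[0.44710701 0.07521794] [np.float64(0.0584), np.float64(0.1436), np.float64(-0.0041), ('rz', np.float64(-0.0))] [ 0.46  0.12  2.28 -0.    0.74  2.01] [0.38610654 0.21779453 0.13590799]
```

```bash

python3 inch.py '[[0,0,-0.04,0,0,0],[0.03,0.07,-0.04,0,0,0],[0.058,0.144,-0.04,0,0,0],[0.058,0.144,-0.04,0,0,0],[0.058,0.144,-0.04,0,0,0],[0.058,0.144,-0.04,0,0,0],[0.058,0.144,-0.04,0,0,0],[0.058,0.144,-0.04,0,0,0]]'
python3 inch.py '[[0,0,0.03,0,0,0],[0,0,0.052,0,0,0],[0,0,0.052,0,0,0],[0,0,0.052,0,0,0]]'
python3 - <<'E'
from h import *
print(delta((.447,.0752,.112),1.589),ctrl.get_obs()["force"])
a=ctrl.capture("scene")["img"][120:320,240:440,::-1];cv2.imwrite("pics/z2.png",cv2.resize(a,(600,600)))
E
```

```text
time_s: 5.23
tool_pos: [0.446, 0.075, 0.1748]
eef_rot: [3.141, 0.027, -0.004]
force: [0.3, 0.1, -1.8]
finger_gap: 0.0606
finger_force: 19.8
time_s: 5.57
tool_pos: [0.4457, 0.0757, 0.1231]
eef_rot: [3.141, 0.03, -0.005]
force: [-0.1, 0.9, -1.6]
finger_gap: 0.061
finger_force: 19.8
[np.float64(0.0014), np.float64(0.0006), np.float64(0.0111), ('rz', np.float64(0.001))] [-0.10137931  0.88071714 -1.63957317]
```

View pics/z2.png

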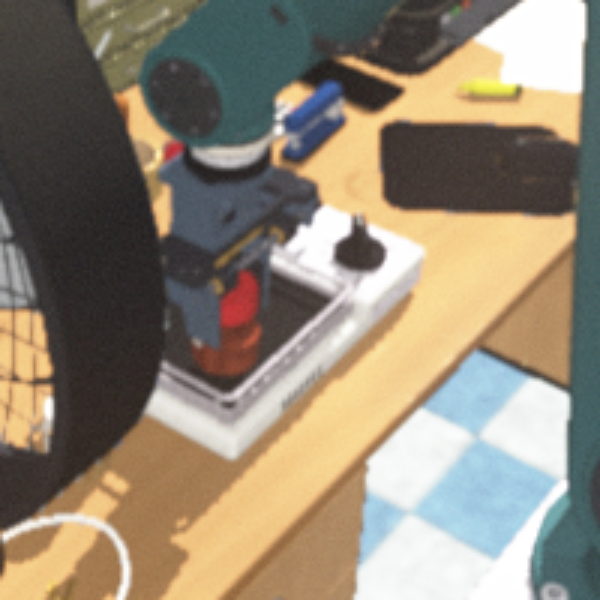

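The jar hangs upright inside the rail, with its lid at crop (238,300). Lowering until contact.

```bash

python3 inch.py '[[0,0,0.004,0,0,0],[0,0,0.009,0,0,0],[0,0,0.009,0,0,0],[0,0,0.009,0,0,0]]'
python3 inch.py '[[0,0,0.002,0,0,0],[0,0,0.002,0,0,0],[0,0,0.002,0,0,0]]'
python3 inch.py '[[0,0,0.002,0,0,0],[0,0,0.002,0,0,0],[0,0,0.002,0,0,0]]'
```

```text
time_s: 5.95
tool_pos: [0.447, 0.075, 0.1151]
eef_rot: [-3.141, -0.028, -0.0]
force: [-0.5, -0.4, -0.3]
finger_gap: 0.0607
finger_force: 19.8
time_s: 6.2
tool_pos: [0.447, 0.0749, 0.113]
eef_rot: [-3.141, -0.028, -0.0]
force: [-0.1, -0.4, -1.7]
finger_gap: 0.0606
finger_force: 19.8
time_s: 6.45
tool_pos: [0.4469, 0.0749, 0.1108]
eef_rot: [3.141, 0.028, -0.0]
force: [-0.5, 0.1, -1.1]
finger_gap: 0.0604
finger_force: 19.8
```

```bash

python3 inch.py '[[0,0,0.001,0,0,0],[0,0,0.002,0,0,0],[0,0,0.002,0,0,0],[0,0,0.002,0,0,0]]'
python3 inch.py '[[0,0,0.001,0,0,0],[0,0,0.001,0,0,0],[0,0,0.001,0,0,0],[0,0,0.001,0,0,0]]'
```

```text
time_s: 6.78
tool_pos: [0.4471, 0.0748, 0.1097]
eef_rot: [3.141, 0.028, -0.0]
force: [-7.2, -2.8, 19.8]
finger_gap: 0.0608
finger_force: 21.0
time_s: 7.12
tool_pos: [0.4474, 0.0748, 0.109]
eef_rot: [3.141, 0.028, 0.001]
force: [-7.8, -3.3, 25.1]
finger_gap: 0.0608
finger_force: 21.3
```

```bash

python3 inch.py '[[0,0,-0.001,0,0,0],[0,0,-0.001,0,0,0],[0,0,-0.001,0,0,0]]'
python3 inch.py '[[0,0,0,0,0,0],[0,0,0,0,0,0],[0,0,0,0,0,0],[0,0,0,0,0,0],[0,0,0,0,0,0]]' 0.085
python3 inch.py '[[0,0,-0.03,0,0,0],[0,0,-0.06,0,0,0],[0,0,-0.1,0,0,0],[0.1,0.12,-0.13,0,0,0],[0.1,0.12,-0.13,0,0,0],[0.1,0.12,-0.13,0,0,0],[0.1,0.12,-0.13,0,0,0]]' 0.091
python3 - <<'E'
from h import *
t=ctrl.capture("top");s=ctrl.capture("scene")
I=t["img"][150:275,165:365,::-1];S=s["img"][160:285,200:400,::-1]
cv2.imwrite("pics/a4.png",np.vstack([cv2.resize(I,(480,300)),cv2.resize(S,(480,300))]))
I=t["img"].astype(int);m=(I.min(2)>150)
c=blob(I,m,(215,185,265,222));e=cv2.fitEllipse(c);print(e,plane(t,e[0],.075))
m=(I.max(2)<45);e=cv2.fitEllipse(blob(I,m,(180,195,207,222)));print(e,plane(t,e[0],.07))
r,g,b=I[...,0],I[...,1],I[...,2];e=cv2.fitEllipse(blob(I,(r>120)&(g<60)&(b<70),(265,180,350,240)));print("red",e,plane(t,e[0],.138))
print(ctrl.get_obs()["tool_pos"])
E
```

```text
time_s: 7.37
tool_pos: [0.4472, 0.075, 0.1092]
eef_rot: [-3.141, -0.028, -0.001]
force: [-0.3, 0.9, 7.2]
finger_gap: 0.0609
finger_force: 20.3
time_s: 7.78
tool_pos: [0.4469, 0.0749, 0.1088]
eef_rot: [3.141, 0.028, -0.0]
force: [0.2, -0.1, 0.1]
finger_gap: 0.0848
finger_force: 0.0
time_s: 8.37
tool_pos: [0.5506, -0.0453, 0.24]
eef_rot: [3.141, 0.028, 0.002]
force: [-0.3, 0.7, 0.4]
finger_gap: 0.0911
finger_force: 0.0
((241.5037841796875, 200.29212951660156), (15.82229995727539, 16.943357467651367), 15.966111183166504) [0.50332824 0.21737829 0.075     ]
((196.1898193359375, 209.49839782714844), (14.81231689453125, 21.052101135253906), 120.20409393310547) [0.47969835 0.35119795 0.07      ]
red ((284.2566223144531, 213.97369384765625), (9.515151023864746, 20.19736099243164), 18.518007278442383) [0.45030747 0.08786123 0.138     ]
[ 0.5521723  -0.04637243  0.24022263]
```

View pics/a4.png

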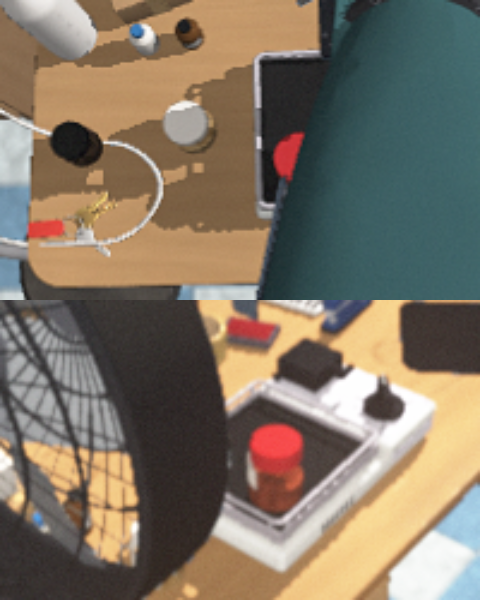

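Jar_0 stands upright in the tray at lower crop (275,470). The white jar is still at about (0.503, 0.217). I'll get jar_1 next.

```bash
python3 -c "
from h import *
print(delta((.503,.2168,.18),1.589),delta((.503,.2168,.051),1.589))"
```

```text
[np.float64(-0.0454), np.float64(-0.2639), np.float64(0.0599), ('rz', np.float64(-0.003))] [np.float64(-0.0458), np.float64(-0.264), np.float64(0.1889), ('rz', np.float64(-0.003))]
```

```bash

python3 inch.py '[[-0.046,-0.264,0,0,0,0],[-0.046,-0.264,0,0,0,0],[-0.046,-0.264,0,0,0,0],[-0.046,-0.264,0,0,0,0],[-0.046,-0.264,0,0,0,0],[-0.046,-0.264,0,0,0,0],[-0.046,-0.264,0.06,0,0,0],[-0.046,-0.264,0.06,0,0,0],[-0.046,-0.264,0.06,0,0,0],[-0.046,-0.264,0.06,0,0,0]]' 0.091 20
python3 - <<'E'
from h import *
t=ctrl.capture("top");I=t["img"].astype(int)
for th in(110,150):
  e=cv2.fitEllipse(blob(I,(I.min(2)>th),(215,175,265,222)));print(e,plane(t,e[0],.075))
print(delta((.503,.2168,.051),1.589))
E
```

```text
time_s: 9.3
tool_pos: [0.4974, 0.2199, 0.1783]
eef_rot: [3.141, 0.029, -0.004]
force: [-0.1, 0.1, 0.8]
finger_gap: 0.091
finger_force: 0.0
((249.2292938232422, 205.74522399902344), (2.193347215652466, 3.3882312774658203), 72.9844970703125) [0.48664508 0.19457582 0.075     ]
((249.22996520996094, 205.54006958007812), (1.1329530477523804, 2.735283613204956), 83.66732788085938) [0.4872527  0.19458032 0.075     ]
[np.float64(0.0046), np.float64(0.003), np.float64(0.1286), ('rz', np.float64(-0.0))]
```

```bash

python3 inch.py '[[0,0,0.04,0,0,0],[0,0,0.08,0,0,0],[0,0,0.12,0,0,0],[0,0,0.128,0,0,0],[0,0,0.128,0,0,0]]'
python3 inch.py '[[0,0,0,0,0,0],[0,0,0,0,0,0],[0,0,0,0,0,0],[0,0,0,0,0,0],[0,0,0,0,0,0],[0,0,0,0,0,0],[0,0,0,0,0,0],[0,0,0,0,0,0]]' 0.045 20
python3 inch.py '[[0,0,-0.05,0,0,0],[0,0,-0.1,0,0,0],[0,0,-0.125,0,0,0],[0,0,-0.125,0,0,0],[0,0,-0.125,0,0,0]]'
python3 -c "
from h import *
print(delta((.5331,.0768,.175),1.589))"
```

```text
time_s: 9.77
tool_pos: [0.4979, 0.219, 0.0503]
eef_rot: [3.14, 0.026, -0.004]
force: [0.0, 0.3, -0.0]
finger_gap: 0.0911
finger_force: 0.0
time_s: 10.43
tool_pos: [0.4988, 0.22, 0.0517]
eef_rot: [-3.141, -0.028, -0.001]
force: [-1.6, -0.0, 9.8]
finger_gap: 0.0537
finger_force: 20.3
time_s: 10.85
tool_pos: [0.4996, 0.2204, 0.1784]
eef_rot: [-3.14, -0.028, -0.007]
force: [-0.1, -0.2, -0.8]
finger_gap: 0.0538
finger_force: 19.9
[np.float64(0.031), np.float64(0.1442), np.float64(0.0033), ('rz', np.float64(-0.0))]
```

```bash

python3 inch.py '[[0.01,0.04,0,0,0,0],[0.02,0.08,0,0,0,0],[0.029,0.12,0,0,0,0],[0.029,0.144,0,0,0,0],[0.029,0.144,0,0,0,0],[0.029,0.144,0,0,0,0],[0.029,0.144,0,0,0,0]]'
python3 inch.py '[[0,0,0.03,0,0,0],[0,0,0.06,0,0,0],[0,0,0.069,0,0,0],[0,0,0.069,0,0,0],[0,0,0.069,0,0,0]]'
python3 inch.py '[[0,0,0.002,0,0,0],[0,0,0.004,0,0,0],[0,0,0.005,0,0,0],[0,0,0.005,0,0,0],[0,0,0.005,0,0,0]]'
```

```text
time_s: 11.43
tool_pos: [0.5292, 0.0767, 0.1749]
eef_rot: [3.141, 0.027, -0.003]
force: [0.7, 0.5, -1.4]
finger_gap: 0.0537
finger_force: 19.9
time_s: 11.85
tool_pos: [0.5296, 0.0772, 0.1067]
eef_rot: [3.141, 0.03, -0.002]
force: [0.5, -0.2, -1.4]
finger_gap: 0.0538
finger_force: 19.9
time_s: 12.27
tool_pos: [0.5305, 0.0767, 0.1029]
eef_rot: [-3.141, -0.028, -0.002]
force: [-3.2, 1.4, 8.8]
finger_gap: 0.054
finger_force: 20.3
```

```bash

python3 inch.py '[[0,0,0,0,0,0],[0,0,0,0,0,0],[0,0,0,0,0,0],[0,0,0,0,0,0],[0,0,0,0,0,0]]' 0.085
python3 inch.py '[[0,0,-0.03,0,0,0],[0,0,-0.06,0,0,0],[0,0,-0.1,0,0,0],[0.02,0.14,-0.14,0,0,0],[0.02,0.14,-0.14,0,0,0],[0.02,0.14,-0.14,0,0,0],[0.02,0.14,-0.14,0,0,0]]' 0.091
python3 - <<'E'
from h import *
t=ctrl.capture("top");s=ctrl.capture("scene");cv2.imwrite("pics/t5.png",t["img"][:,:,::-1]);cv2.imwrite("pics/s5.png",s["img"][:,:,::-1])
I=t["img"].astype(int)
print(I[198:222,184:210].max(2))
S=s["img"].astype(int)
print(S[295:320,218:246].max(2))
print(ctrl.get_obs()["tool_pos"],ctrl.get_obs()["joint_positions"].round(2))
for z in (0,.035):print(proj(s,(.4829,.357,z)),proj(t,(.4829,.357,z)))
E
```

```text
time_s: 12.68
tool_pos: [0.5299, 0.0764, 0.102]
eef_rot: [3.141, 0.028, 0.0]
force: [-0.5, 0.3, 0.1]
finger_gap: 0.0834
finger_force: 0.0
time_s: 13.27
tool_pos: [0.5532, -0.0664, 0.2437]
eef_rot: [3.141, 0.027, 0.003]
force: [-0.1, -0.3, 0.1]
finger_gap: 0.0912
finger_force: 0.0
[[195 194 194 195 193 192 190 193 193 195 193 194 196 194 193 195 196 192
  193 194 193 193 194 193 196 192]
 [191 192 191 190 192 191 192 195 192 191 193 193 193 194 192 193 192 192
  194 192 191 191 191 192 192 192]
 [188 190 190 191 194 197 193 195 158 107 142 146 193 193 194 195 194 192
  193 190 193 196 192 193 193 192]
 [188 189 190 192 192 195 131  42  19  24  22  25  11  50 142 192 197 197
  194 193 191 192 193 193 193 191]
 [188 189 192 191 129  44  17  25  25  22  25  26  24  26  12  98 155 192
  194 194 190 191 189 190 189 192]
 [191 190 193 138  54  24  28  27  27  27  24  29  25  28  26  22  20  77
  155 191 194 192 193 190 190 189]
 [207 207 168  75  24  25  26  23  26  26  30  28  28  29  29  25  23  27
   42 114 192 192 194 192 192 191]
 [244 255 167  29  22  23  24  29  29  28  32  28  24  2
[... 4211 characters left out ...]

  105 126 156 165 167 165 168 167 167 167]
 [170 168 166 163 167 167 157 148 124 104  93  83  86  86  93 101 114 133
  155 161 162 167 166 167 169 172 169 167]
 [167 163 169 168 167 165 163 164 158 159 144 135 130 131 145 151 158 159
  164 165 164 168 173 166 167 164 167 167]
 [164 168 168 165 163 166 162 166 167 165 164 158 160 166 160 165 164 167
  170 169 168 171 171 171 169 165 167 164]
 [167 165 163 163 167 166 164 167 166 166 165 165 162 167 164 167 170 168
  165 168 165 165 168 165 166 164 163 165]]
[ 0.55337305 -0.06610065  0.2432576 ] [-0.16  0.13  2.02 -0.    0.99  1.4 ]
[234.37364579 309.54259175] [201.25358721 212.24231807]
[232.89684816 300.42435408] [197.8643864  210.40943395]
```

```bash
python3 - <<'E'
from h import *
t=ctrl.capture("top");s=ctrl.capture("scene")
print("bottle base edge",plane(t,(200,173),0),plane(t,(187,173),0),"drop",plane(t,(226,170),0))
print("black lid",plane(t,(194,208.8),.07),"base from scene",plane(s,(231.3,310.5),0))
print("wh lid top",plane(t,(240,198.5),.128))
print(delta((.47,.22,.22),-.873))
E
```

```text
bottle base edge [0.60939886 0.36555408 0.        ] [0.61038148 0.40726721 0.        ] drop [0.61734644 0.28272371 0.        ]
black lid [0.48191137 0.35774742 0.07      ] base from scene [0.48675554 0.36390899 0.        ]
wh lid top [0.49804978 0.21149417 0.128     ]
[np.float64(-0.0776), np.float64(-0.2848), np.float64(0.0218), ('rz', np.float64(-0.681))]
```

```bash

python3 inch.py '[[-0.078,-0.285,0,0,0,-0.68],[-0.078,-0.285,0,0,0,-0.68],[-0.078,-0.285,0,0,0,-0.68],[-0.078,-0.285,0,0,0,-0.68],[-0.078,-0.285,0,0,0,-0.68],[-0.078,-0.285,0,0,0,-0.68],[-0.078,-0.285,0.02,0,0,-0.68],[-0.078,-0.285,0.02,0,0,-0.68],[-0.078,-0.285,0.02,0,0,-0.68],[-0.078,-0.285,0.02,0,0,-0.68]]' 0.085 20
python3 inch.py '[[0,0,0.02,0,0.1,0],[0,0,0.05,0,0.2,0],[0,0,0.09,0,0.3,0],[0,0,0.09,0,0.3,0],[0,0,0.09,0,0.3,0],[0,0,0.09,0,0.3,0]]'
python3 - <<'E'
from h import *
print(delta((.4835,.3605,.13)),delta((.4835,.3605,.047)),ctrl.get_obs()["joint_positions"].round(2))
t=ctrl.capture("top");I=t["img"].astype(int)
e=cv2.fitEllipse(blob(I,(I.max(2)<45),(180,195,203,222)));print(e)
R=Ro.from_rotvec(ctrl.get_obs()["eef_rot"]).as_matrix();print(R.round(2))
E
```

```text
time_s: 14.3
tool_pos: [0.4686, 0.2208, 0.2215]
eef_rot: [2.951, 1.077, -0.002]
force: [0.5, -0.3, -0.7]
finger_gap: 0.0847
finger_force: 0.0
time_s: 14.8
tool_pos: [0.4705, 0.2202, 0.1335]
eef_rot: [-2.829, -1.028, -0.424]
force: [-0.0, -0.3, 0.5]
finger_gap: 0.0848
finger_force: 0.0
[np.float64(0.0946), np.float64(-0.0992), np.float64(0.0328)] [np.float64(0.0703), np.float64(-0.0991), np.float64(0.1121)] [0.34 0.16 2.28 0.24 0.44 1.01]
((194.8121337890625, 209.21725463867188), (14.337786674499512, 18.329608917236328), 143.99179077148438)
[[ 0.73  0.64  0.23]
 [ 0.61 -0.77  0.19]
 [ 0.3  -0.   -0.96]]
```

```bash

python3 inch.py '[[0.032,-0.033,0.011,0,0,0],[0.064,-0.066,0.022,0,0,0],[0.095,-0.099,0.033,0,0,0],[0.095,-0.099,0.033,0,0,0],[0.095,-0.099,0.033,0,0,0]]'
python3 inch.py '[[-0.006,0,0.02,0,0,0],[-0.012,0,0.04,0,0,0],[-0.024,0,0.08,0,0,0],[-0.024,0,0.08,0,0,0],[-0.024,0,0.08,0,0,0]]'
python3 inch.py '[[0,0,0,0,0,0],[0,0,0,0,0,0],[0,0,0,0,0,0],[0,0,0,0,0,0],[0,0,0,0,0,0],[0,0,0,0,0,0],[0,0,0,0,0,0],[0,0,0,0,0,0]]' 0.035 20
python3 - <<'E'
from h import *
o=ctrl.get_obs();print(o["joint_positions"].round(2),o["force"],delta((o["tool_pos"][0],o["tool_pos"][1],.09)),delta((.49,.2,.09)))
E
```

```text
time_s: 15.27
tool_pos: [0.4847, 0.3653, 0.1313]
eef_rot: [-2.825, -1.032, -0.431]
force: [-0.2, 0.4, 0.1]
finger_gap: 0.085
finger_force: 0.0
time_s: 15.68
tool_pos: [0.4858, 0.3623, 0.0504]
eef_rot: [-2.833, -1.031, -0.409]
force: [0.2, 0.0, 0.3]
finger_gap: 0.0854
finger_force: 0.0
time_s: 16.35
tool_pos: [0.4857, 0.3626, 0.0509]
eef_rot: [-2.831, -1.03, -0.413]
force: [-2.0, -2.4, 9.5]
finger_gap: 0.0479
finger_force: 20.2
[0.59 0.43 2.12 0.11 0.31 1.36] [-1.96359644 -2.43125827  9.53806855] [np.float64(0.0112), np.float64(-0.0001), np.float64(-0.0375)] [np.float64(-0.0858), np.float64(0.1272), np.float64(-0.0667)]
```

```bash

python3 inch.py '[[0.003,0,-0.01,0,0,0],[0.006,0,-0.019,0,0,0],[-0.02,0.03,-0.035,0,0,0],[-0.04,0.06,-0.045,0,0,0],[-0.06,0.09,-0.055,0,0,0],[-0.086,0.127,-0.067,0,0,0],[-0.086,0.127,-0.067,0,0,0],[-0.086,0.127,-0.067,0,0,0],[-0.086,0.127,-0.067,0,0,0]]'
python3 - <<'E'
from h import *
o=ctrl.get_obs();print(o["joint_positions"].round(2),o["force"],delta((.49,.2,.175)),delta((.492,-.024,.175)))
E
```

```text
time_s: 17.1
tool_pos: [0.4898, 0.1999, 0.0904]
eef_rot: [-2.832, -1.029, -0.413]
force: [-0.5, -0.3, -1.1]
finger_gap: 0.0483
finger_force: 19.8
[0.29 0.26 2.26 0.32 0.37 0.87] [-0.47747869 -0.3405084  -1.09437862] [np.float64(0.0244), np.float64(-0.0001), np.float64(-0.081)] [np.float64(-0.1118), np.float64(0.1729), np.float64(-0.122)]
```

```bash

python3 inch.py '[[0.012,0,-0.04,0,0,0],[0.024,0,-0.08,0,0,0],[0.035,0,-0.114,0,0,0],[0.035,0,-0.114,0,0,0],[0.035,0,-0.114,0,0,0],[0.035,0,-0.114,0,0,0]]'
python3 - <<'E'
from h import *
o=ctrl.get_obs();print(o["joint_positions"].round(2),o["force"],delta((.492,-.024,.21)),delta((.492,-.024,.107)))
E
```

```text
time_s: 17.6
tool_pos: [0.4897, 0.2012, 0.2085]
eef_rot: [-2.831, -1.033, -0.411]
force: [-0.7, -0.4, -1.8]
finger_gap: 0.0475
finger_force: 19.8
[0.29 0.04 2.22 0.2  0.63 1.02] [-0.738645   -0.35878134 -1.75021986] [np.float64(-0.1368), np.float64(0.1737), np.float64(-0.0426)] [np.float64(-0.1662), np.float64(0.1739), np.float64(0.0561)]
```

```bash

python3 inch.py '[[-0.025,0.03,-0.008,0,0,0],[-0.05,0.06,-0.016,0,0,0],[-0.075,0.09,-0.024,0,0,0],[-0.1,0.12,-0.032,0,0,0],[-0.137,0.174,-0.043,0,0,0],[-0.137,0.174,-0.043,0,0,0],[-0.137,0.174,-0.043,0,0,0],[-0.137,0.174,-0.043,0,0,0]]'
python3 inch.py '[[-0.012,0,0.04,0,0,0],[-0.024,0,0.08,0,0,0],[-0.029,0,0.096,0,0,0],[-0.029,0,0.096,0,0,0],[-0.029,0,0.096,0,0,0]]'
python3 inch.py '[[0,0,0.002,0,0,0],[0,0,0.003,0,0,0],[0,0,0.003,0,0,0],[0,0,0.003,0,0,0]]'
```

```text
time_s: 18.27
tool_pos: [0.4915, -0.0259, 0.209]
eef_rot: [-2.832, -1.027, -0.408]
force: [-0.4, 0.3, -1.6]
finger_gap: 0.0481
finger_force: 19.8
time_s: 18.68
tool_pos: [0.4909, -0.0241, 0.1095]
eef_rot: [-2.83, -1.031, -0.407]
force: [0.7, 0.1, -1.5]
finger_gap: 0.0479
finger_force: 19.9
time_s: 19.02
tool_pos: [0.493, -0.0249, 0.1085]
eef_rot: [-2.832, -1.031, -0.414]
force: [0.1, -0.0, -0.7]
finger_gap: 0.0483
finger_force: 19.9
```

Contact is expected near 0.104, so I'll keep lowering in small steps.

```bash

python3 inch.py '[[-0.0005,0,0.002,0,0,0],[-0.0005,0,0.002,0,0,0],[-0.0005,0,0.002,0,0,0]]'
python3 inch.py '[[-0.0005,0,0.0015,0,0,0],[-0.0005,0,0.0015,0,0,0],[-0.0005,0,0.0015,0,0,0]]'
python3 inch.py '[[-0.0003,0,0.001,0,0,0],[-0.0003,0,0.001,0,0,0],[-0.0003,0,0.001,0,0,0]]'
```

```text
time_s: 19.27
tool_pos: [0.4925, -0.0249, 0.1056]
eef_rot: [-2.832, -1.03, -0.412]
force: [0.4, -0.2, -0.8]
finger_gap: 0.0477
finger_force: 19.9
time_s: 19.52
tool_pos: [0.4925, -0.0249, 0.1039]
eef_rot: [-2.831, -1.03, -0.412]
force: [0.5, -0.4, -0.9]
finger_gap: 0.0483
finger_force: 19.9
time_s: 19.77
tool_pos: [0.4929, -0.025, 0.1033]
eef_rot: [-2.832, -1.03, -0.413]
force: [-1.7, -0.6, 6.5]
finger_gap: 0.0477
finger_force: 20.0
```

```bash

python3 inch.py '[[0,0,0,0,0,0],[0,0,0,0,0,0],[0,0,0,0,0,0],[0,0,0,0,0,0],[0,0,0,0,0,0]]' 0.078
python3 inch.py '[[0.009,0,-0.029,0,0,0],[0.018,0,-0.057,0,0,0],[0.029,0,-0.096,0,0,0],[0.043,0,-0.143,0,-0.1,0],[0.043,0,-0.143,0,-0.2,0],[0.043,0,-0.143,0,-0.297,0],[0.043,0,-0.143,0,-0.297,0]]'
python3 inch.py '[[0.08,0.08,0,0,0,0],[0.1,0.12,0,0,0,0],[0.1,0.15,0,0,0,0],[0.1,0.15,0,0,0,0],[0.1,0.15,0,0,0,0],[0.1,0.15,0,0,0,0]]'
python3 - <<'E'
from h import *
t=ctrl.capture("top");s=ctrl.capture("scene");o=ctrl.get_obs();print(o["tool_pos"],o["eef_rot"])
a=t["img"][160:250,225:395,::-1];b=s["img"][180:290,260:400,::-1]
cv2.imwrite("pics/v6.png",np.vstack([cv2.resize(a,(566,300)),np.pad(cv2.resize(b,(382,300)),((0,0),(0,184),(0,0)))]))
cv2.imwrite("pics/t6.png",t["img"][:,:,::-1]);cv2.imwrite("pics/s6.png",s["img"][:,:,::-1])
E
```

```text
time_s: 20.18
tool_pos: [0.4924, -0.0248, 0.1028]
eef_rot: [-2.831, -1.03, -0.411]
force: [1.1, -0.5, 0.7]
finger_gap: 0.0768
finger_force: 0.0
time_s: 20.77
tool_pos: [0.4946, -0.0243, 0.2537]
eef_rot: [2.947, 1.075, -0.015]
force: [-0.6, 0.8, -1.2]
finger_gap: 0.078
finger_force: 0.0
time_s: 21.27
tool_pos: [0.668, -0.0768, 0.2495]
eef_rot: [-2.951, -1.074, 0.01]
force: [-0.4, 0.3, -0.3]
finger_gap: 0.0781
finger_force: 0.0
[ 0.66523717 -0.07559731  0.24967908] [-2.95072316 -1.0740245   0.01252268]
```

View pics/v6.png

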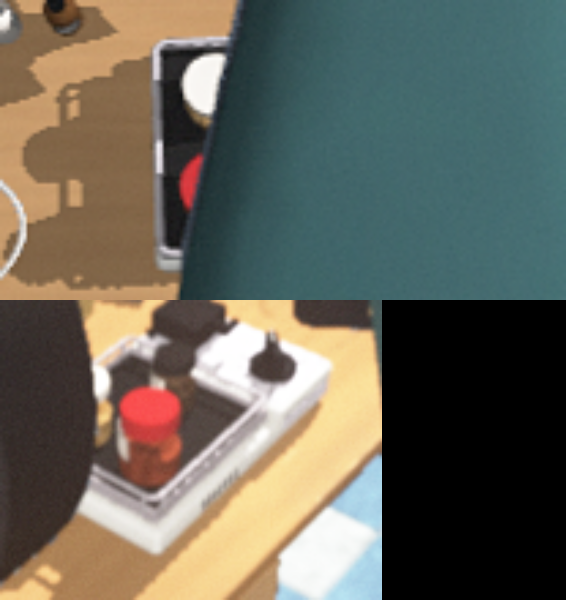

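All three jars stand upright inside the rail: black at the back right (175,360), red in front, white at the left. On to the dial, whose pointer reads about step 5.

```bash
python3 - <<'E'
from h import *
t=ctrl.capture("top")
A=plane(t,(372.6,212.2),.093);B=plane(t,(369.2,216.7),.093);d=A-B;print(A,B,np.arctan2(d[1],d[0]))
o=ctrl.get_obs();print(o["joint_positions"].round(2),delta((.437,-.147,.2),1.03))
E
```

```text
[ 0.45695345 -0.16143088  0.093     ] [ 0.44416911 -0.15102398  0.093     ] -0.6832407997453335
[-0.15  0.31  1.78 -0.    1.05  0.73] [np.float64(-0.2202), np.float64(-0.0914), np.float64(0.052), ('rz', np.float64(1.239))]
```

```bash
python3 - <<'E'
from h import *
t=cv2.imread("pics/top0.png");s=cv2.imread("pics/s5.png")
c=ctrl.capture("scene");print(proj(c,(.4375,-.1465,.093)),proj(c,(.4375,-.1465,.064)))
for k in(5,6):
    y=.02+2.094-k*.5236;print(k,proj(c,(.4375+.025*np.cos(y),-.1465+.025*np.sin(y),.093)),proj(c,(.4375-.025*np.cos(y),-.1465-.025*np.sin(y),.093)))
a=cv2.resize(t[198:242,343:391],(436,400),interpolation=cv2.INTER_CUBIC);b=cv2.resize(cv2.imread("pics/s6.png")[185:217,342:374],(400,400),interpolation=cv2.INTER_CUBIC)
cv2.imwrite("pics/d7.png",np.hstack([cv2.resize(a,(400,400)),b]))
E
```

```text
[361.84285342 195.1567155 ] [361.20276963 202.62462645]
5 [358.14552024 190.76749235] [365.64211359 199.66611963]
6 [362.2002116 190.4601977] [361.4753807  199.99143478]
```

View pics/d7.png

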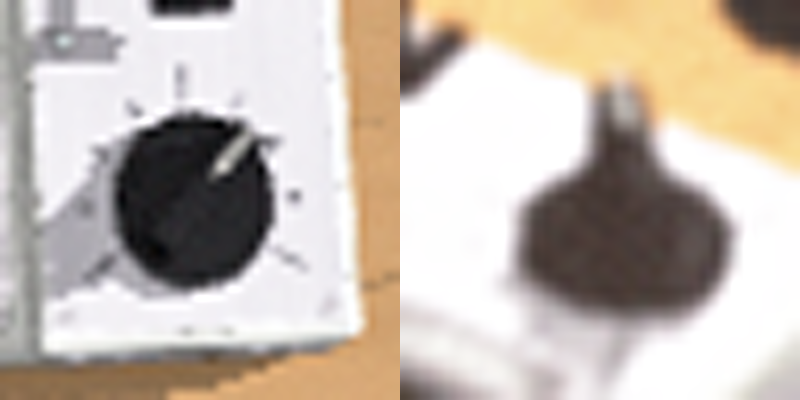

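The top view puts the pointer line at about 43°, between the strokes for 5 and 6, and the scene view shows the bar almost end-on. The start position doesn't matter: the pads will align the bar, and I'll turn it to the absolute yaw of position 3 (about 0.543 rad).

```bash

python3 inch.py '[[-0.03,-0.01,0.05,0,0,0.12],[-0.06,-0.03,0.05,0,0,0.24],[-0.09,-0.05,0.05,0,0,0.36],[-0.12,-0.06,0.05,0,0,0.48],[-0.16,-0.075,0.05,0,0,0.6],[-0.19,-0.08,0.05,0,0,0.72],[-0.22,-0.091,0.05,0,0,0.84],[-0.22,-0.091,0.05,0,0,0.96],[-0.22,-0.091,0.05,0,0,1.08],[-0.22,-0.091,0.05,0,0,1.2]]' 0.045 20
python3 -c "
from h import *
print(delta((.4375,-.1465,.2),.80),delta((.4375,-.1465,.084),.8))"
```

```text
time_s: 22.3
tool_pos: [0.4374, -0.147, 0.2032]
eef_rot: [3.036, -0.788, -0.008]
force: [0.7, 0.3, 0.5]
finger_gap: 0.0453
finger_force: 0.0
[np.float64(-0.0001), np.float64(-0.0005), np.float64(0.0032), ('rz', np.float64(0.263))] [np.float64(0.0003), np.float64(-0.0011), np.float64(0.1192), ('rz', np.float64(0.263))]
```

```bash

python3 inch.py '[[0,0,0,0,0,0.13],[0,0,0.03,0,0,0.26],[0,0,0.06,0,0,0.26],[0,0,0.09,0,0,0.26],[0,0,0.105,0,0,0.26],[0,0,0.112,0,0,0.26],[0,0,0.117,0,0,0.26],[0,0,0.117,0,0,0.26]]'
python3 inch.py '[[0,0,0,0,0,0],[0,0,0,0,0,0],[0,0,0,0,0,0],[0,0,0,0,0,0],[0,0,0,0,0,0],[0,0,0,0,0,0],[0,0,0,0,0,0]]' 0.005 25
python3 -c "
from h import *
print(delta((.4375,-.1465,.084),.543+np.pi/2),ctrl.get_obs()['moment'],ctrl.get_obs()['joint_positions'].round(2))"
```

```text
time_s: 22.97
tool_pos: [0.4374, -0.1475, 0.086]
eef_rot: [2.911, -1.165, -0.009]
force: [-0.3, -1.7, -0.4]
finger_gap: 0.0447
finger_force: 0.0
time_s: 23.55
tool_pos: [0.4407, -0.1458, 0.087]
eef_rot: [2.914, -1.172, -0.001]
force: [27.4, 42.9, -6.0]
finger_gap: 0.0173
finger_force: 24.9
[np.float64(-0.0018), np.float64(0.0027), np.float64(0.003), ('rz', np.float64(-1.308))] [ 8.22189833 -4.91264891 -0.00983839] [-0.37  0.25  2.25 -0.    0.64  1.97]
```

```bash

python3 inch.py '[[-0.001,-0.002,0,0,0,0],[-0.001,-0.0037,0,0,0,0],[-0.001,-0.0037,0,0,0,0]]'
python3 -c "
from h import *
o=ctrl.get_obs();R=Ro.from_rotvec(o['eef_rot']).as_matrix();print(R.T@o['force'],o['finger_gap'])"
```

```text
time_s: 23.8
tool_pos: [0.4421, -0.1439, 0.0869]
eef_rot: [2.913, -1.167, -0.001]
force: [15.3, 15.3, -7.5]
finger_gap: 0.0136
finger_force: 25.0
[  0.55520293 -21.65363082   7.4614728 ] 0.0135684011708504
```

```bash

python3 inch.py '[[0,-0.0015,0,0,0,0],[0,-0.0015,0,0,0,-0.1],[0,-0.0015,0,0,0,-0.2],[0,-0.0015,0,0,0,-0.3],[0,-0.0015,0,0,0,-0.4],[0,-0.0015,0,0,0,-0.4]]'
python3 -c "
from h import *
o=ctrl.get_obs();R=Ro.from_rotvec(o['eef_rot']).as_matrix();print(R.T@o['force'],o['finger_gap'],o['moment'],delta((.44,-.145,.084),.543+np.pi/2))"
```

```text
time_s: 24.3
tool_pos: [0.4422, -0.1437, 0.0869]
eef_rot: [3.087, -0.554, -0.004]
force: [5.0, -0.1, -0.5]
finger_gap: 0.0142
finger_force: 25.0
[ 4.73953062 -1.68539549  0.45297673] 0.014214415588016976 [ 0.14261676 -1.17249103 -0.0727006 ] [np.float64(-0.0016), np.float64(0.002), np.float64(0.0029), ('rz', np.float64(-0.898))]
```

Gripped well, with low forces. Turning on to position 3.

```bash

python3 inch.py '[[0,0,0,0,0,-0.1],[0,0,0,0,0,-0.2],[0,0,0,0,0,-0.3],[0,0,0,0,0,-0.4],[0,0,0,0,0,-0.5],[0,0,0,0,0,-0.5]]'
python3 -c "
from h import *
o=ctrl.get_obs();R=Ro.from_rotvec(o['eef_rot']).as_matrix();print(R.T@o['force'],o['finger_gap'],o['moment'],delta((.44,-.145,.084),.543+np.pi/2))"
```

```text
time_s: 24.8
tool_pos: [0.4423, -0.1438, 0.0869]
eef_rot: [3.129, 0.227, -0.006]
force: [6.4, -0.2, -1.0]
finger_gap: 0.0139
finger_force: 25.0
[6.28612488 1.10325019 1.00622703] 0.013882858822070515 [-0.05710678 -1.23202396 -0.05691188] [np.float64(-0.0024), np.float64(0.0009), np.float64(0.0029), ('rz', np.float64(-0.398))]
```

```bash

python3 inch.py '[[0,0,0,0,0,-0.1],[0,0,0,0,0,-0.2],[0,0,0,0,0,-0.3],[0,0,0,0,0,-0.4],[0,0,0,0,0,-0.4]]'
python3 -c "
from h import *
o=ctrl.get_obs();R=Ro.from_rotvec(o['eef_rot']).as_matrix();print(R.T@o['force'],o['finger_gap'],o['moment'],delta((.44,-.145,.084),.543+np.pi/2))"
python3 inch.py '[[0,0,0,0,0,0],[0,0,0,0,0,0],[0,0,0,0,0,0],[0,0,0,0,0,0]]' 0.045
python3 inch.py '[[0,0,-0.03,0,0,0],[0,0,-0.06,0,0,0],[0,0,-0.1,0,0,0],[0.1,0,-0.16,0,0,0],[0.14,-0.04,-0.16,0,0,0],[0.18,-0.08,-0.16,0,0,0],[0.18,-0.1,-0.16,0,0,0],[0.18,-0.1,-0.16,0,0,0]]'
python3 - <<'E'
from h import *
t=ctrl.capture("top");s=ctrl.capture("scene");o=ctrl.get_obs();print(o["tool_pos"],o["joint_positions"].round(2))
cv2.imwrite("pics/s8.png",s["img"][:,:,::-1]);cv2.imwrite("pics/t8.png",t["img"][:,:,::-1])
print(s["img"][183:212,345:378].min(2))
E
```

```text
time_s: 25.22
tool_pos: [0.4423, -0.1438, 0.0869]
eef_rot: [3.022, 0.844, -0.007]
force: [5.5, -0.0, -0.8]
finger_gap: 0.0134
finger_force: 25.0
[4.70744985 2.90346018 0.7903225 ] 0.013360742821001425 [-0.10778275 -1.28131764  0.0057147 ] [np.float64(-0.0026), np.float64(-0.0002), np.float64(0.0029), ('rz', np.float64(0.002))]
time_s: 25.55
tool_pos: [0.4405, -0.1432, 0.086]
eef_rot: [3.027, 0.835, -0.012]
force: [-0.6, -0.5, 1.3]
finger_gap: 0.0376
finger_force: 0.0
time_s: 26.22
tool_pos: [0.541, 0.0228, 0.2428]
eef_rot: [3.027, 0.834, -0.011]
force: [0.7, -0.8, -0.1]
finger_gap: 0.045
finger_force: 0.0
[0.54208488 0.02519893 0.2433003 ] [ 0.    0.11  2.04 -0.    0.99  1.04]
[[138 139 135 135 139 139 136 142 144 135 127 123 125 130 135 133 139 136
  143 137 142 131  89  56  48  50  50  53  51  52  55  53  53]
 [137 141 141 137 141 138 143 144 141 141 133 125 127 124 128 132 140 142
  136 140 137 133  92  58  49  51  54  49  53  49  47  55  46]
 [137 136 140 142 139 141 138 142 140 139 139 131 126 126 132 130 138 136
  140 138 140 132  96  63  51  48  50  51  50  53  50  56  50]
 [1
[... 2859 characters left out ...]
4 254 254 253]
 [254 254 254 252 233 187 157 113  80  54  49  51  49  49  48  55  55  54
   49  53  50  62 131 238 255 254 254 254 254 254 254 253 243]
 [254 254 254 251 221 185 180 165 128  97  74  59  53  55  51  53  48  51
   51  57  67 106 198 253 255 254 254 253 253 254 252 241 217]
 [245 252 254 250 224 198 197 195 172 151 127  98  85  74  72  65  70  73
   81  94 123 185 243 255 255 254 254 253 253 251 240 217 200]
 [224 235 241 233 217 202 200 196 184 182 175 157 148 142 126 120 139 140
  138 159 199 244 255 255 254 254 254 253 250 238 214 198 198]
 [227 215 210 210 208 206 210 200 192 191 195 195 194 183 169 171 185 189
  190 217 245 255 255 254 254 253 253 250 236 212 201 195 199]]
```

Dial: with the grip at the position 3 yaw, the bar now appears broadside (scene cols 353–367), as it should. The grip also put the dial axis at (0.442, -0.144), so the camera estimates need about +4 mm in x and +3 mm in y. Guard next.

```bash
python3 -c "
from h import *
print(delta((.506,-.1425,.16),1.59),delta((.506,-.1425,.093),1.59))"
```

```text
[np.float64(-0.117), np.float64(0.125), np.float64(0.084), ('rz', np.float64(0.523))] [np.float64(-0.1166), np.float64(0.1251), np.float64(0.151), ('rz', np.float64(0.523))]
```

```bash

python3 inch.py '[[-0.03,0.03,0,0,0,0.12],[-0.06,0.06,0,0,0,0.24],[-0.09,0.09,0,0,0,0.36],[-0.117,0.125,0,0,0,0.48],[-0.117,0.125,0.03,0,0,0.523],[-0.117,0.125,0.06,0,0,0.523],[-0.117,0.125,0.084,0,0,0.523],[-0.117,0.125,0.084,0,0,0.523],[-0.117,0.125,0.084,0,0,0.523]]' 0.05 12
python3 inch.py '[[0,0,0.03,0,0,0],[0,0,0.06,0,0,0],[0,0,0.067,0,0,0],[0,0,0.067,0,0,0],[0,0,0.067,0,0,0]]'
python3 inch.py '[[0,0,0,0,0,0],[0,0,0,0,0,0],[0,0,0,0,0,0],[0,0,0,0,0,0],[0,0,0,0,0,0],[0,0,0,0,0,0]]' 0.02 12
python3 -c "
from h import *
o=ctrl.get_obs();R=Ro.from_rotvec(o['eef_rot']).as_matrix();print(R.T@o['force'],R.round(3).tolist())"
```

```text
time_s: 27.07
tool_pos: [0.5026, -0.1466, 0.1584]
eef_rot: [3.139, 0.023, -0.015]
force: [1.2, -0.0, 0.4]
finger_gap: 0.05
finger_force: 0.0
time_s: 27.48
tool_pos: [0.5039, -0.147, 0.0935]
eef_rot: [3.138, 0.024, -0.01]
force: [0.6, 0.2, 0.7]
finger_gap: 0.0498
finger_force: 0.0
time_s: 27.98
tool_pos: [0.5037, -0.1452, 0.093]
eef_rot: [3.141, 0.022, -0.009]
force: [2.6, 24.4, 8.7]
finger_gap: 0.031
finger_force: 12.0
[  2.88873685 -24.3940908   -8.77281404] [[1.0, 0.014, -0.006], [0.014, -1.0, -0.001], [-0.006, 0.001, -1.0]]
```

```bash

python3 inch.py '[[0,-0.001,0,0,0,0],[0,-0.0025,0,0,0,0],[0,-0.0025,0,0,0,0],[0,-0.0025,0,0,0,0]]'
```

```text
time_s: 28.32
tool_pos: [0.5037, -0.1432, 0.0931]
eef_rot: [3.14, 0.023, -0.009]
force: [1.9, 16.5, 9.1]
finger_gap: 0.0277
finger_force: 12.0
```

```bash

python3 inch.py '[[0,-0.0015,0,0,0,0],[0.003,-0.0015,-0.008,0,0,0],[0.0095,-0.0015,-0.021,0,0,0],[0.0095,-0.0015,-0.021,0,0,0]]'
python3 inch.py '[[0.007,0,-0.009,0,0,0],[0.0143,0,-0.018,0,0,0],[0.0143,0,-0.018,0,0,0]]'
```

```text
time_s: 28.65
tool_pos: [0.5137, -0.1425, 0.1154]
eef_rot: [3.138, 0.024, -0.01]
force: [-2.7, 6.1, 2.3]
finger_gap: 0.0275
finger_force: 12.0
time_s: 28.9
tool_pos: [0.529, -0.1422, 0.1333]
eef_rot: [3.138, 0.024, -0.008]
force: [-7.8, 7.8, 7.7]
finger_gap: 0.0278
finger_force: 12.0
```

```bash

python3 inch.py '[[0.009,0,-0.008,0,0,0],[0.0175,0,-0.015,0,0,0],[0.0175,0,-0.015,0,0,0]]'
python3 inch.py '[[0.01,0,-0.005,0,0,0],[0.021,0,-0.009,0,0,0],[0.021,0,-0.009,0,0,0]]'
python3 inch.py '[[0.011,0,-0.0025,0,0,0],[0.0227,0,-0.0034,0,0,0],[0.0227,0,-0.0034,0,0,0]]'
```

```text
time_s: 29.15
tool_pos: [0.5475, -0.1418, 0.1478]
eef_rot: [3.138, 0.024, -0.006]
force: [-3.5, 7.9, 4.8]
finger_gap: 0.0281
finger_force: 12.0
time_s: 29.4
tool_pos: [0.5685, -0.1413, 0.1561]
eef_rot: [3.138, 0.024, -0.007]
force: [-1.7, 8.3, 5.3]
finger_gap: 0.0278
finger_force: 12.0
time_s: 29.65
tool_pos: [0.591, -0.1408, 0.159]
eef_rot: [3.139, 0.024, -0.008]
force: [-0.5, 8.1, 6.1]
finger_gap: 0.0277
finger_force: 12.0
```

```bash

python3 inch.py '[[0.01,0,0.0003,0,0,0],[0.0183,0,0.0014,0,0,0],[0.026,0,0.003,0,0,0],[0.0317,0,0.005,0,0,0],[0.0317,0,0.005,0,0,0]]'
python3 inch.py '[[0,0,0,0,0,0],[0,0,0,0,0,0],[0,0,0,0,0,0],[0,0,0,0,0,0]]' 0.05
python3 inch.py '[[0,0,-0.03,0,0,0],[0,0,-0.06,0,0,0],[-0.03,0,-0.06,0,0,0],[-0.06,0,-0.06,0,0,0],[-0.095,0,-0.06,0,0,0],[-0.095,0,-0.06,0,0,0]]' 0.0
python3 -c "
from h import *
print(delta((.526,-.1425,.21),1.59))"
```

```text
time_s: 30.07
tool_pos: [0.6224, -0.1401, 0.1536]
eef_rot: [3.139, 0.024, -0.008]
force: [0.8, 9.8, 5.3]
finger_gap: 0.0277
finger_force: 12.0
time_s: 30.4
tool_pos: [0.6205, -0.141, 0.1529]
eef_rot: [3.138, 0.024, -0.01]
force: [-1.0, -0.3, -0.3]
finger_gap: 0.0493
finger_force: 0.0
time_s: 30.9
tool_pos: [0.5206, -0.1417, 0.2126]
eef_rot: [3.139, 0.023, -0.015]
force: [-0.1, -0.6, -0.2]
finger_gap: 0.0125
finger_force: 0.0
[np.float64(0.0054), np.float64(0.0009), np.float64(0.0026), ('rz', np.float64(-0.004))]
```

```bash

python3 inch.py '[[-0.006,0,0.03,0,0,0],[-0.006,0,0.06,0,0,0],[-0.006,0,0.09,0,0,0],[-0.006,0,0.115,0,0,0],[-0.006,0,0.124,0,0,0],[-0.006,0,0.124,0,0,0],[-0.006,0,0.124,0,0,0]]' 0.0 10
python3 inch.py '[[0.005,0,0,0,0,0],[0.01,0,0,0,0,0],[0.015,0,0,0,0,0],[0.015,0,0,0,0,0]]'
python3 inch.py '[[0.003,0,0,0,0,0],[0.006,0,0,0,0,0],[0.006,0,0,0,0,0]]'
python3 inch.py '[[0.003,0,0,0,0,0],[0.006,0,0,0,0,0],[0.006,0,0,0,0,0]]'
```

```text
time_s: 31.48
tool_pos: [0.5192, -0.1428, 0.0899]
eef_rot: [3.138, 0.024, -0.011]
force: [0.9, -0.5, 0.5]
finger_gap: 0.0002
finger_force: 0.0
time_s: 31.82
tool_pos: [0.5354, -0.1425, 0.0901]
eef_rot: [3.137, 0.025, -0.008]
force: [-0.0, 0.4, -0.1]
finger_gap: 0.0005
finger_force: 0.0
time_s: 32.07
tool_pos: [0.5404, -0.1423, 0.0893]
eef_rot: [3.138, 0.024, -0.01]
force: [-0.4, -0.7, 0.4]
finger_gap: 0.0006
finger_force: 0.0
time_s: 32.32
tool_pos: [0.5463, -0.1422, 0.0891]
eef_rot: [3.138, 0.024, -0.01]
force: [-0.1, 0.5, 0.3]
finger_gap: 0.0006
finger_force: 0.0
```

```bash

python3 inch.py '[[0.002,0,0,0,0,0],[0.004,0,0,0,0,0],[0.004,0,0,0,0,0]]'
python3 inch.py '[[0.002,0,0,0,0,0],[0.004,0,0,0,0,0],[0.004,0,0,0,0,0]]'
python3 - <<'E'
from h import *
s=ctrl.capture("scene");cv2.imwrite("pics/s9.png",s["img"][:,:,::-1])
for n,X in(("off tip",(.550,-.1425,.08)),("on",(.570,-.1425,.08)),("piv",(.56,-.1425,.058)),("fingertip",(.555,-.142,.075))):print(n,proj(s,X).round(1))
E
```

```text
time_s: 32.57
tool_pos: [0.549, -0.1419, 0.0886]
eef_rot: [3.139, 0.024, -0.014]
force: [-4.0, -0.6, 1.4]
finger_gap: 0.0005
finger_force: 2.1
time_s: 32.82
tool_pos: [0.55, -0.1416, 0.0881]
eef_rot: [3.139, 0.025, -0.025]
force: [-24.6, -2.5, 16.7]
finger_gap: 0.0004
finger_force: 14.0
off tip [331.7 186. ]
on [326.8 183.8]
piv [329.1 190.4]
fingertip [330.4 186.8]
```

There's contact at 0.566 (leading face), which is where the switched-on ball should stop. I'll back off and look.

```bash

python3 inch.py '[[-0.02,0,0,0,0,0],[-0.035,0,0,0,0,0],[-0.035,0,-0.04,0,0,0],[-0.035,0,-0.08,0,0,0],[-0.035,0,-0.12,0,0,0],[-0.035,0.04,-0.15,0,0,0],[-0.035,0.08,-0.15,0,0,0],[-0.035,0.16,-0.15,0,0,0],[-0.035,0.16,-0.15,0,0,0],[-0.035,0.16,-0.15,0,0,0]]'
python3 inch.py '[[0,0.04,0,0,0,0],[0,0.08,0,0,0,0],[0,0.12,0,0,0,0],[0,0.16,0,0,0,0],[0,0.2,0,0,0,0],[0,0.2,0,0,0,0],[0,0.2,0,0,0,0],[0,0.2,0,0,0,0]]'
python3 - <<'E'
from h import *
s=ctrl.capture("scene");t=ctrl.capture("top");S=s["img"][160:222,290:390,::-1];T=t["img"][160:242,330:400,::-1]
cv2.imwrite("pics/t9.png",t["img"][:,:,::-1]);cv2.imwrite("pics/s9.png",s["img"][:,:,::-1])
v=np.hstack([cv2.resize(S,(480,298*1),interpolation=cv2.INTER_CUBIC),cv2.resize(T,(254,298),interpolation=cv2.INTER_CUBIC)])
cv2.imwrite("pics/v10.png",v)
for c,n,o,k in((s,"s",(290,160),4.8),(t,"t",(330,160),3.63)):
  for X in((.550,-.1425,.08),(.570,-.1425,.08),(.56,-.1425,.058)):print(n,((proj(c,X)-o)*k).round())
E
```

```text
time_s: 33.7
tool_pos: [0.5225, -0.3075, 0.2405]
eef_rot: [3.136, 0.02, -0.008]
force: [0.6, 1.0, -0.5]
finger_gap: 0.0005
finger_force: 0.0
time_s: 34.37
tool_pos: [0.5251, -0.5015, 0.2399]
eef_rot: [3.139, 0.024, -0.012]
force: [0.3, 0.5, 0.1]
finger_gap: 0.0001
finger_force: 0.0
s [200. 125.]
s [177. 114.]
s [188. 146.]
t [123.  79.]
t [122.  55.]
t [119.  74.]
```

View pics/v10.png

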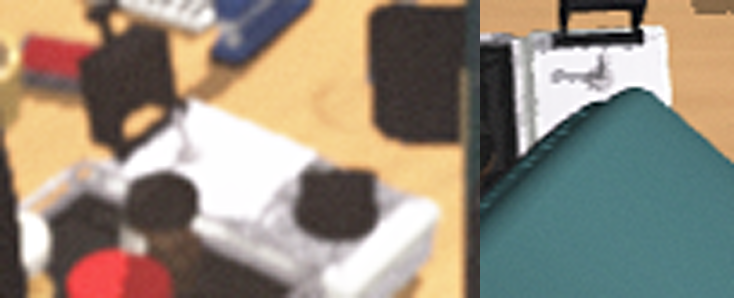

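The guard stands open. In the scene crop the toggle runs from base (188,155) to tip (180,113), which matches the predicted "on" tip (177,114) and not "off" (200,125). I'll confirm with pixel values.

```bash
python3 - <<'E'
from h import *
t=cv2.imread("pics/t9.png",0);s=cv2.imread("pics/s9.png",0)
print(t[172:188,346:372]);print(s[180:196,320:338])
c=ctrl.capture("top")
print(delta((.62,-.1425,.21),1.59))
E
```

```text
[[155 152 170 132  56  51  56  44  47  59  82  79  65  62  99 117 116 104
  100 107 136 147 149 143 137 136]
 [176 165 174 161 123 160 184 182 183 186 245 231 184 183 245 255 255 222
  178 245 255 255 255 223 179 178]
 [222 174 230 251 252 252 250 249 250 250 249 249 249 248 248 249 249 223
  225 247 248 246 246 249 249 249]
 [247 245 245 245 244 244 244 243 243 244 244 244 244 244 244 247 202 162
  220 223 239 245 244 245 245 245]
 [247 242 242 243 243 243 243 242 242 243 244 243 243 244 245 250 193 146
  213 228 242 244 244 245 245 244]
 [247 242 242 243 243 244 244 242 243 243 243 244 244 244 245 250 201 113
  188 209 238 246 244 245 244 244]
 [247 242 242 244 244 245 244 245 244 245 245 245 245 246 237 221 157 107
  160 230 246 246 244 245 244 244]
 [246 242 243 245 212 162 163 227 247 246 247 247 248 241 191 179 145 105
  175 200 230 245 244 245 244 244]
 [250 241 244 212 165 169 168 165 167 165 166 169 168 143 116 123 110 116
  180 203 223 243 244 245 245 245]
 [247 243 245 214 166 167 174 175 170 169 175 175 155 135 129 135 118 132
  160 189 214 240 245 244 245 244]
 [246 242 
[... 1235 characters left out ...]
 254 254]
 [ 72 111 170 212 246 255 255 238 215 242 253 254 254 254 254 254 254 254]
 [110 182 239 249 254 255 254 244 215 228 250 253 254 254 254 254 254 254]
 [196 242 255 255 254 254 250 235 206 211 239 248 252 254 254 254 254 254]
 [248 255 255 254 254 254 243 207 193 209 229 238 249 254 254 254 254 254]
 [255 254 254 254 254 253 236 193 191 206 215 234 248 253 254 254 254 254]
 [254 254 255 255 255 250 228 201 200 207 227 242 252 254 254 254 254 254]
 [255 254 252 249 246 229 224 235 239 245 249 252 254 254 254 254 254 254]
 [246 230 198 173 161 157 196 232 246 254 255 254 254 254 254 254 254 254]]
[np.float64(0.1006), np.float64(-0.3568), np.float64(0.0286), ('rz', np.float64(-0.003))]
```

Both views agree that the switch is on. Next I'll pinch the pull and lower the guard.

```bash
python3 - <<'E'
from h import *
s=ctrl.capture("scene");print(proj(s,(.634,-.1415,.142)),"seen approx (311.9,165.2)")
print(delta((.634,-.141,.21),1.59))
E
python3 inch.py '[[0.02,-0.035,0,0,0,0],[0.04,-0.07,0,0,0,0],[0.06,-0.11,0,0,0,0],[0.08,-0.15,0,0,0,0],[0.1,-0.19,0,0,0,0],[0.11,-0.23,0,0,0,0],[0.11,-0.27,0,0,0,0],[0.11,-0.31,0,0,0,0],[0.11,-0.34,0,0,0,0],[0.11,-0.355,0,0,0,0]]' 0.05 12
python3 -c "
from h import *
print(delta((.634,-.141,.148),1.59))"
```

```text
[311.25202805 161.0188979 ] seen approx (311.9,165.2)
[np.float64(0.1146), np.float64(-0.3582), np.float64(0.0286), ('rz', np.float64(-0.003))]
time_s: 35.4
tool_pos: [0.6293, -0.1409, 0.2386]
eef_rot: [3.139, 0.029, -0.011]
force: [-0.1, -0.2, -0.6]
finger_gap: 0.0498
finger_force: 0.0
[np.float64(0.0054), np.float64(-0.0001), np.float64(0.0906), ('rz', np.float64(-0.001))]
```

```bash

python3 inch.py '[[0.003,0,0.03,0,0,0],[0.003,0,0.06,0,0,0],[0.003,0,0.08,0,0,0],[0.003,0,0.091,0,0,0],[0.003,0,0.091,0,0,0],[0.003,0,0.091,0,0,0]]'
python3 inch.py '[[0,0,0,0,0,0],[0,0,0,0,0,0],[0,0,0,0,0,0],[0,0,0,0,0,0],[0,0,0,0,0,0],[0,0,0,0,0,0]]' 0.02 12
```

```text
time_s: 35.9
tool_pos: [0.6324, -0.1457, 0.1479]
eef_rot: [3.138, 0.024, -0.011]
force: [1.9, -0.0, 0.7]
finger_gap: 0.0499
finger_force: 0.0
time_s: 36.4
tool_pos: [0.6331, -0.1433, 0.149]
eef_rot: [-3.141, -0.023, 0.008]
force: [1.1, 24.1, 6.9]
finger_gap: 0.0327
finger_force: 12.0
```

```bash

python3 inch.py '[[0,-0.002,0,0,0,0],[0,-0.004,0,0,0,0],[0,-0.004,0,0,0,0]]'
python3 inch.py '[[-0.01,0,-0.004,0,0,0],[-0.0216,0,-0.008,0,0,0],[-0.0216,0,-0.008,0,0,0]]'
python3 inch.py '[[-0.011,0,-0.002,0,0,0],[-0.0228,0,-0.0024,0,0,0],[-0.0228,0,-0.0024,0,0,0]]'
```

```text
time_s: 36.65
tool_pos: [0.633, -0.1402, 0.149]
eef_rot: [3.14, 0.024, -0.008]
force: [1.2, 14.6, 5.2]
finger_gap: 0.0279
finger_force: 12.0
time_s: 36.9
tool_pos: [0.6098, -0.1407, 0.1571]
eef_rot: [3.14, 0.023, -0.01]
force: [0.3, 13.5, -1.6]
finger_gap: 0.0277
finger_force: 12.0
time_s: 37.15
tool_pos: [0.5866, -0.1411, 0.1592]
eef_rot: [3.14, 0.023, -0.011]
force: [-0.2, 13.3, -1.6]
finger_gap: 0.0279
finger_force: 12.0
```

```bash

python3 inch.py '[[-0.011,-0.001,0.0012,0,0,0],[-0.0227,-0.001,0.0034,0,0,0],[-0.034,-0.001,0.0075,0,0,0],[-0.0438,-0.001,0.0123,0,0,0],[-0.0438,-0.001,0.0123,0,0,0]]'
python3 inch.py '[[-0.0095,0,0.0065,0,0,0],[-0.0183,0,0.0138,0,0,0],[-0.0183,0,0.0138,0,0,0]]'
python3 inch.py '[[-0.0075,0,0.009,0,0,0],[-0.0143,0,0.018,0,0,0],[-0.0143,0,0.018,0,0,0]]'
```

```text
time_s: 37.57
tool_pos: [0.5424, -0.1417, 0.1463]
eef_rot: [3.139, 0.024, -0.012]
force: [-2.9, 3.7, 5.6]
finger_gap: 0.0277
finger_force: 12.0
time_s: 37.82
tool_pos: [0.5248, -0.1421, 0.1322]
eef_rot: [3.138, 0.024, -0.011]
force: [-1.6, 3.4, 1.3]
finger_gap: 0.0276
finger_force: 12.0
time_s: 38.07
tool_pos: [0.5111, -0.1424, 0.1141]
eef_rot: [3.138, 0.024, -0.01]
force: [0.1, 5.0, -0.4]
finger_gap: 0.0275
finger_force: 12.0
```

```bash

python3 inch.py '[[-0.005,0,0.01,0,0,0],[-0.0085,0,0.018,0,0,0],[-0.0095,0,0.021,0,0,0],[-0.0095,0,0.021,0,0,0]]'
python3 inch.py '[[0,0,0.001,0,0,0],[0,0,0.001,0,0,0],[0,0,0.001,0,0,0]]'
```

```text
time_s: 38.4
tool_pos: [0.5022, -0.1427, 0.0938]
eef_rot: [3.138, 0.024, -0.01]
force: [-0.1, 5.9, -0.1]
finger_gap: 0.0279
finger_force: 12.0
time_s: 38.65
tool_pos: [0.5022, -0.1427, 0.0934]
eef_rot: [3.138, 0.024, -0.011]
force: [-3.2, 6.3, 4.5]
finger_gap: 0.0278
finger_force: 12.0
```

The guard is down and touching. I'll release, move clear and check.

```bash

python3 inch.py '[[0,0,0.0005,0,0,0],[0,0,0,0,0,0],[0,0,0,0,0,0],[0,0,0,0,0,0],[0,0,0,0,0,0],[0,0,0,0,0,0]]' 0.055
python3 inch.py '[[0,0,-0.03,0,0,0],[0,0,-0.06,0,0,0],[0,0,-0.1,0,0,0],[0,0,-0.15,0,0,0],[0,0.04,-0.15,0,0,0],[0,0.08,-0.15,0,0,0],[0,0.12,-0.15,0,0,0],[0,0.16,-0.15,0,0,0],[0,0.2,-0.15,0,0,0],[0,0.2,-0.15,0,0,0]]'
python3 inch.py '[[0.04,0.04,0,0,0,0],[0.06,0.08,0,0,0,0],[0.06,0.12,0,0,0,0],[0.06,0.16,0,0,0,0],[0.06,0.2,0,0,0,0],[0.06,0.24,0,0,0,0],[0.06,0.28,0,0,0,0],[0.06,0.3,0,0,0,0],[0.06,0.3,0,0,0,0],[0.06,0.3,0,0,0,0]]'
python3 - <<'E'
from h import *
t=ctrl.capture("top");s=ctrl.capture("scene");t0=cv2.imread("pics/top0.png");s0=cv2.imread("pics/scene0.png")
T=t["img"][:,:,::-1];cv2.imwrite("pics/t11.png",T)
def hood(I):
    k=I.max(2);c=blob(I,k<60,(350,160,380,202));return cv2.boundingRect(c),cv2.contourArea(c)
print("hood now/start",hood(T),hood(t0),hood(cv2.imread("pics/t9.png")))
S=s["img"][:,:,::-1];print("scene hood",cv2.boundingRect(blob(S,S.max(2)<75,(312,165,346,200))),cv2.boundingRect(blob(s0,s0.max(2)<75,(312,165,346,200))))
I=T.astype(int);r=I[...,2];
for n,m,z in(("red",(r>120)&(I[...,1]<60),.138),("wh",I.min(2)>175,.128)):
    e=cv2.fitEllipse(blob(I,m,(278,176,318,236)));print(n,e[0],e[1],plane(t,e[0],z))
d=T[205:235,352:384].min(2);print(d)
print(ctrl.get_obs()["tool_pos"])
E
```

```text
time_s: 39.15
tool_pos: [0.5016, -0.1429, 0.0927]
eef_rot: [3.138, 0.024, -0.011]
force: [0.3, 0.1, 1.1]
finger_gap: 0.0551
finger_force: 0.0
time_s: 39.98
tool_pos: [0.5056, -0.3478, 0.2436]
eef_rot: [3.136, 0.019, -0.009]
force: [-0.8, 1.0, -0.3]
finger_gap: 0.055
finger_force: 0.0
time_s: 40.82
tool_pos: [0.5696, -0.6421, 0.2428]
eef_rot: [3.139, 0.022, -0.012]
force: [0.0, 1.0, -0.3]
finger_gap: 0.0553
finger_force: 0.0
hood now/start ((350, 168, 26, 31), 486.5) ((350, 168, 26, 31), 487.0) ((350, 160, 26, 13), 246.0)
scene hood (315, 177, 31, 23) (315, 177, 30, 20)
red (287.6531677246094, 214.52806091308594) (15.751764297485352, 21.20079803466797) [0.44857624 0.0785995  0.138     ]
wh (289.034423828125, 184.83782958984375) (17.270042419433594, 18.615793228149414) [0.53410324 0.07468439 0.128     ]
[[173 174 169 172 169 170 168 173 170 170 173 175 124 146 173 172 173 174
  171 173 173 168 169 175 175 114  34  25  30  35  39  41]
 [172 170 168 169 171 169 171 172 171 169 171 176 115 143 176 169 171 176
  170 171 174 170 173 174 114  32  26  35  31  43  40  37]
 [173 173 170 170 169
[... 3041 characters left out ...]
74 177 132  67  47  32  37  38  38  39  41  44  39  44  42  44  46  42
   48  44  42  44  46  45  45  42  41  47  48  44  43  45]
 [105  79  59  51  34  35  38  39  43  43  40  42  39  47  46  41  44  47
   42  41  43  42  44  42  44  46  46  44  42  47  40  44]
 [ 59  64  55  36  36  41  40  40  41  42  44  41  46  41  43  44  44  42
   42  44  46  46  47  42  44  47  43  43  44  41  40  45]
 [ 65  54  39  35  39  38  40  41  45  48  42  42  42  46  43  46  41  47
   44  46  41  46  44  42  45  42  43  41  47  45  42  41]
 [ 55  39  36  39  38  42  42  43  42  42  45  44  43  46  42  45  39  45
   49  46  44  46  44  43  44  45  44  46  42  43  45  48]]
[ 0.57017316 -0.64035761  0.24336416]
```

The checks agree. The hood outline matches its shut outline at the start. The pointer line lies about 31° left of the back, which is position 3. The red and white lids are where I placed them. Handing in.

```bash
python3 -c "
from workcell import ctrl
print(ctrl.finish_job())"
```

```text
the job is handed in; nothing more can be done
None
```

I handed the job in with all three jars (jar_0, jar_1 and jar_2; jar_3 was absent) upright on the tray, the dial at 3, the run switch on and the guard shut; the final pictures matched except that I did not recheck the black jar (jar_2) or the bystander items, and the verdict was not shown.

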